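# Pack the optics kit and raise the carry handle

### The arm

A 6-joint arm with a two-finger parallel gripper is mounted at the origin on the work surface. World frame = base frame: x ahead of the robot, y to its left, z up, the work surface at z = 0. Lengths are in m, angles in rad, forces in N, time in s.
With the tool pointing down it reaches from about 0.425 to 1.125 m from the base axis. Payload 14.9 kg.
Tool frame: the origin (TCP) lies midway between the tips of the shut fingers; the grasp point (between the pads) lies 19 mm behind it; z points along the fingers, y is the direction in which the jaws open and shut (so a half turn about z gives the same grasp; the last joint's range is limited). The gripper opens to 91 mm and grips with 3 to 60 N. Pads are 32 mm wide; open, the fingers measure 118 mm over their backs; the gripper's body (76 mm by 178 mm) begins 60 mm behind the grasp point.
Start: joints at [-1.153, 0.379, 1.734, -0, 1.028, -0.033], TCP at [0.305, -0.63, 0.214] pointing down, gripper open.
Joint ranges: [-2.77, 2.77], [-0.74, 2.19], [0, 2.66], [-1.06, 4.2], [0.31, 2.87], [-3.08, 3.08]. Speed limits (rad/s): [1.89, 1.89, 2.39, 3.14, 3.14, 3.14].

### API

Orientations are given as a unit quaternion [w, x, y, z].
In Python, from bench import monitor, grab_frame, camera_info, workorder gives the robot as it stands. The module is installed in compiled form; this text tells all that it offers.
- The arm moves only by the shell command python3 -m creep 'ROWS' [FORCE]. ROWS is text: rows parted by semicolons, each of 7 numbers parted by spaces: the turn, a rotation vector about the tool's x, y, z in rad, then the shift along the tool's x, y, z in m, then the opening, from -1 (shut) to 1 (fully open), so that 0 is half open. In form: ax ay az tx ty tz fingers; .... A call has 1 to 20 rows; each row is the pose to reach, as a shift and turn from the pose measured when the call began, along the tool's axes at that moment; what a row does not reach only later rows make up. A row lasts 1/12 s, in which the tool goes at most 41.7 mm and 7.16 degrees, less where a joint would pass 70% of its speed; a pose out of reach is approached as far as the arm can. A call with a gripper value outside its range is refused whole. The fingers move at their own pace and stop on an object; FORCE is the grip in N (left out, the last holds). Time passes only in rows, so rows that repeat a pose let the fingers close. It gives the time, the measured TCP pose, the force and the opening at its end, in the units of the state.
- monitor.read_state(): the state, without advancing time (a new reading comes with each control period).
- grab_frame(name): name is "side" or "top" or "wrist"; returns the picture (480x640x3 uint8, red, green, blue); there is no depth.
- camera_info(name): a dict with "intrinsics" (3x3 intrinsics, pixels), "rvec" (rotation vector, rad) and "tvec" (3), from world to camera coordinates, as OpenCV has them; the wrist camera has in their place "hand_eye" (4x4, takes a point from camera to tool coordinates, whose origin is the TCP and whose axes are the flange's). Camera axes: x right, y down, z forward; pixel columns grow to the right and rows downward; lengths in m; the calibration is good to about 2 mm. A picture is of the moment at which its call begins: read the wrist's pose just before it. camera_info takes no time and is no camera call.
- workorder.finish_job(): hands the job in, once; it reports no verdict.
The state is a dict: "time_s": time; "joint_positions": joint angles; "qvel": joint speeds; "tau": joint torques, N m; "ee_pos": TCP position; "eef_rot": TCP orientation; "wrist_force": force on the tool from outside, world axes, zero at the start; "ft_torque": the same for the moment, N m; "gripper_width": opening from 0.0 (shut) to 1.0 (fully open).
Only numpy, scipy, OpenCV 4.12 (cv2) and the standard library are available. Lean on these libraries where they do the work, as an engineer would, in place of code of your own. Each camera call takes 0.05 s, during which the arm holds its last target.

### The job

Put away the optics kit: set every coloured case and the round tin that is on the breadboard into the grey tote, all standing flat on its floor in a single layer, none stacked or tipped. Then swing the tote's orange carry handle up until it clicks home upright, and leave the mounts, the bottle and the clamp fork standing where they are.

Things in the scene. Friction and masses are not known exactly. Their poses are not given: they have to be found in the camera images.
- case_blue_c (a point): Dark blue hard optics case, 100 mm (along its rib) by 70 mm (across its rib), body 45 mm high, about 280 g. On top of the lid, centred, stands a black grip rib 36 mm long, 14 mm thick and 30 mm tall (pinch it across its thickness; its top is 75 mm above the underside). Point: centre of the thing, 37.5 mm above its underside; x runs along the rib, y across the rib, z up. May be absent.
- case_white_c (a point): White hard optics case, 70 mm (along its rib) by 70 mm (across its rib), body 45 mm high, about 220 g. On top of the lid, centred, stands a black grip rib 36 mm long, 14 mm thick and 30 mm tall (pinch it across its thickness; its top is 75 mm above the underside). Point: centre of the thing, 37.5 mm above its underside; x runs along the rib, y across the rib, z up. May be absent.
- case_yellow_c (a point): Yellow hard optics case, 110 mm (along its rib) by 50 mm (across its rib), body 45 mm high, about 240 g. On top of the lid, centred, stands a black grip rib 36 mm long, 14 mm thick and 30 mm tall (pinch it across its thickness; its top is 75 mm above the underside). Point: centre of the thing, 37.5 mm above its underside; x runs along the rib, y across the rib, z up. May be absent.
- case_green_c (a point): Green hard optics case, 60 mm (along its rib) by 50 mm (across its rib), body 45 mm high, about 160 g. On top of the lid, centred, stands a black grip rib 36 mm long, 14 mm thick and 30 mm tall (pinch it across its thickness; its top is 75 mm above the underside). Point: centre of the thing, 37.5 mm above its underside; x runs along the rib, y across the rib, z up. May be absent.
- tin_c (a point): Round aluminium lens tin, 60 mm diameter, body 45 mm high, about 180 g. On top of the lid, centred, stands a black grip rib 36 mm long, 14 mm thick and 30 mm tall (pinch it across its thickness; its top is 75 mm above the underside). Point: centre of the thing, 37.5 mm above its underside; x runs along the rib, y across the rib, z up. May be absent.
- case_red_c (a point): Red hard optics case, 60 mm (along its rib) by 60 mm (across its rib), body 45 mm high, about 180 g. On top of the lid, centred, stands a black grip rib 36 mm long, 14 mm thick and 30 mm tall (pinch it across its thickness; its top is 75 mm above the underside). Point: centre of the thing, 37.5 mm above its underside; x runs along the rib, y across the rib, z up. May be absent.
- case_purple_c (a point): Purple hard optics case, 50 mm (along its rib) by 60 mm (across its rib), body 45 mm high, about 150 g. On top of the lid, centred, stands a black grip rib 36 mm long, 14 mm thick and 30 mm tall (pinch it across its thickness; its top is 75 mm above the underside). Point: centre of the thing, 37.5 mm above its underside; x runs along the rib, y across the rib, z up. May be absent.
- tote_floor (a point): Shallow open grey tote, fixed on the black breadboard (board top 12 mm above the table). Inside 200 mm (its x) by 190 mm (its y), walls 5 mm thick, 40 mm high inside; cases stand 5 mm above the rim. Point: centre of the inner floor, 17 mm above the table; z up. All seven pieces fit in one layer, about 5 mm apart, in three rows along its y, ribs along its y (70 + 50 + 60 mm deep).
- handle (a joint): Carry handle of the tote, rad. 0: folded back, arms 0.35 rad above level towards the tote's +x; 1.22: upright at its end stop. Turns about the tote's y axis. Light friction holds it where it is left; about 2 N at the bar moves it. A spring detent resists from about 0.9 to 1.1 rad and pushes it back if let go there; past about 1.15 rad it snaps the handle to the stop and keeps it there.
- handle_hinge (a point): Middle of the handle's hinge axis: 25 mm above the tote's inner floor, at its centre; same axes as the tote. The arms run outside the tote, 108 mm either side of this point.
- handle_bar (a point): Middle of the orange round grip bar of the carry handle, 16 mm diameter, 222 mm long along the tote's y, 165 mm from the hinge axis.
- lens_mount_c (a point): Bystander: black lens mount on a silvery post, foot 70 by 30 mm, 108 mm tall. Point: on its post, 54 mm up.
- mirror_mount_c (a point): Bystander: gold mirror in a dark mount on a silvery post, foot 70 by 30 mm, 108 mm tall. Point: on its post, 54 mm up.
- cleaner_bottle_c (a point): Bystander: amber bottle, 52 mm diameter, 115 mm tall. Point: its centre.
- clamp_fork_c (a point): Bystander: flat aluminium clamp fork, 100 by 34 by 10 mm, lying down. Point: 5 mm above its underside.
Things that resemble listed ones, but are neither listed nor needed, are in the scene too. There is more than one size of the part that bears case_green_c; the job needs the smaller.

How it is judged:
On the way, in this order (a step that is already met when the one before it is completed fails the run):
1. every case and tin present stands flat on the tote's floor (x of case_blue_c in the frame of tote_floor between -0.085 and 0.085 m and y of case_blue_c in the frame of tote_floor between -0.08 and 0.08 m and z of case_blue_c in the frame of tote_floor between 0.031 and 0.0425 m and angle between each of case_blue_c, case_white_c, case_yellow_c, case_green_c, tin_c, case_red_c, case_purple_c's own z axis and vertical below 0.09 rad and x of case_white_c in the frame of tote_floor between -0.085 and 0.085 m and y of case_white_c in the frame of tote_floor between -0.08 and 0.08 m and z of case_white_c in the frame of tote_floor between 0.031 and 0.0425 m and x of case_yellow_c in the frame of tote_floor between -0.085 and 0.085 m and y of case_yellow_c in the frame of tote_floor between -0.08 and 0.08 m and z of case_yellow_c in the frame of tote_floor between 0.031 and 0.0425 m and x of case_green_c in the frame of tote_floor between -0.085 and 0.085 m and y of case_green_c in the frame of tote_floor between -0.08 and 0.08 m and z of case_green_c in the frame of tote_floor between 0.031 and 0.0425 m and x of tin_c in the frame of tote_floor between -0.085 and 0.085 m and y of tin_c in the frame of tote_floor between -0.08 and 0.08 m and z of tin_c in the frame of tote_floor between 0.031 and 0.0425 m and x of case_red_c in the frame of tote_floor between -0.085 and 0.085 m and y of case_red_c in the frame of tote_floor between -0.08 and 0.08 m and z of case_red_c in the frame of tote_floor between 0.031 and 0.0425 m and x of case_purple_c in the frame of tote_floor between -0.085 and 0.085 m and y of case_purple_c in the frame of tote_floor between -0.08 and 0.08 m and z of case_purple_c in the frame of tote_floor between 0.031 and 0.0425 m), for 0.2 s.
2. the carry handle is upright in its detent (value of joint handle above 1.16 rad), for 0.2 s.
At the end, for the whole second after the job is handed in: Every case and tin present stands inside the tote flat on its floor (point 31 to 42.5 mm above the inner floor, tilt under 0.09 rad, within 85 mm in x and 80 mm in y of its centre), and the handle joint is above 1.16 rad (all of step 1 and value of joint handle above 1.16 rad); the robot touches nothing.
It fails at once if the lens mount is shifted more than 50 mm or knocked over (distance of lens_mount_c from where it was at the start of the episode above 0.05 m or angle between lens_mount_c's own z axis and vertical above 0.6 rad).
It fails at once if the mirror mount is shifted more than 50 mm or knocked over (distance of mirror_mount_c from where it was at the start of the episode above 0.05 m or angle between mirror_mount_c's own z axis and vertical above 0.6 rad).
It fails at once if the cleaner bottle is shifted more than 50 mm or knocked over (distance of cleaner_bottle_c from where it was at the start of the episode above 0.05 m or angle between cleaner_bottle_c's own z axis and vertical above 0.6 rad).
It fails at once if the clamp fork is shifted more than 50 mm (distance of clamp_fork_c from where it was at the start of the episode above 0.05 m).
Of case_blue, case_white, case_yellow, case_green, tin, case_red, case_purple only 5 to 7 are there at a start; the rules pass over those that are not, and their reading is None.
At some moment in a run one of case_blue, case_white, case_yellow, case_green, tin, case_red, case_purple may be knocked a few centimetres aside while the robot is not near it.
Once in a run the grip may slacken for a moment while it holds something.
It also fails if it takes over 210 s, if anything falls off the work surface, if the arm or the gripper's body presses on something with over 40 N, if the wrist force passes 120 N, or if a joint passes its speed limit or range.

## Working session

There is one attempt and no reset: what is moved stays moved. The work goes in short steps, Python scripts to look and compute and a shell command to move; the robot and the scene stay as the last step left them, time stands still between calls to the robot, and variables do not carry over. Pictures are saved under pics/ and viewed, and the job is handed in when it is done.

```bash
mkdir -p pics; ls
python3 - <<'E'
from bench import monitor, grab_frame, camera_info
import cv2
print(monitor.read_state())
for n in ("side","top","wrist"):
    print(n,camera_info(n))
    cv2.imwrite(f"pics/{n}0.png",grab_frame(n)[:,:,::-1])
E
```

```text
pics
{'time_s': 0.0, 'joint_positions': array([-1.15329612e+00,  3.79406685e-01,  1.73479778e+00,  2.48908656e-06,
        1.02850195e+00, -3.33259213e-02]), 'qvel': array([-1.89025913e-05, -5.10387254e-04,  1.36134338e-03, -7.64131459e-04,
        2.42424033e-04, -7.82950481e-04]), 'tau': array([-1.98732458e-03, -7.63725686e+01, -4.34371555e+01,  6.49662456e-02,
        4.24620614e-02, -1.10021060e-04]), 'ee_pos': array([ 0.30480971, -0.62969749,  0.21328115]), 'eef_rot': array([-5.46845473e-04,  9.74701859e-01,  2.23508335e-01, -1.05267676e-04]), 'wrist_force': array([-0.56906668, -0.11345504, -0.39685366]), 'ft_torque': array([ 0.012265  , -0.03114024,  0.01641734]), 'gripper_width': 1.0017026184018425}
side {'intrinsics': array([[457.03510225,   0.        , 325.51314326],
       [  0.        , 457.03510225, 233.19940651],
       [  0.        ,   0.        ,   1.        ]]), 'rvec': array([ 0.13313012, -2.67268166,  1.51652935]), 'tvec': array([0.4439866 , 0.1031335 , 0.96791017])}
top {'intrinsics': array([[585.29627098,   0.        , 337.9822312 ],
       [  0.        , 585.29627098, 244.61157933],
       [  0.        ,   0.        ,   1.        ]]), 'rvec': array([ 2.18504837, -2.17577209,  0.07034025]), 'tvec': array([0.03316651, 0.42974912, 1.38170978])}
wrist {'intrinsics': array([[375.73465654,   0.        , 318.92947942],
       [  0.        , 375.73465654, 244.26950951],
       [  0.        ,   0.        ,   1.        ]]), 'hand_eye': array([[-1.42810393e-03, -9.62608875e-01, -2.70891334e-01,
         7.56130290e-02],
       [ 9.99998574e-01, -1.13039775e-03, -1.25500873e-03,
         5.01927025e-04],
       [ 9.01867583e-04, -2.70892739e-01,  9.62609116e-01,
        -1.70984152e-01],
       [ 0.00000000e+00,  0.00000000e+00,  0.00000000e+00,
         1.00000000e+00]])}
```

View pics/top0.png

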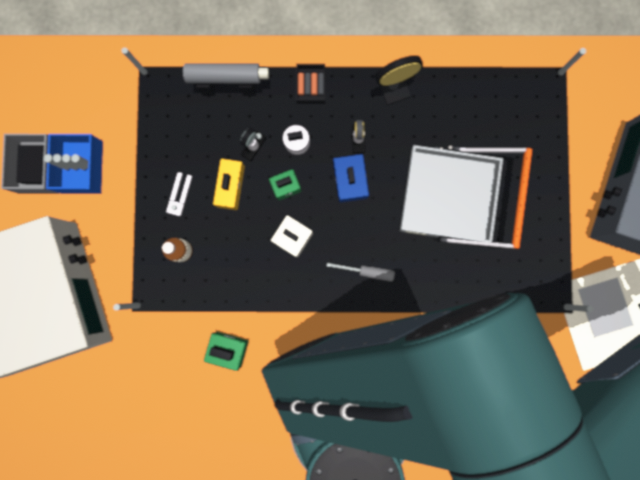

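View pics/side0.png

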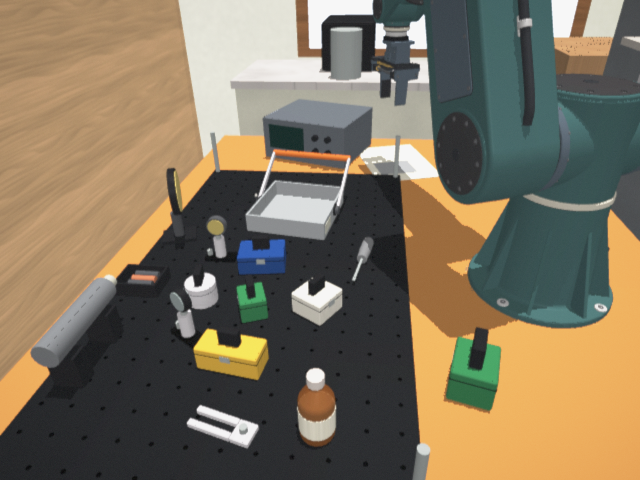

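View pics/wrist0.png

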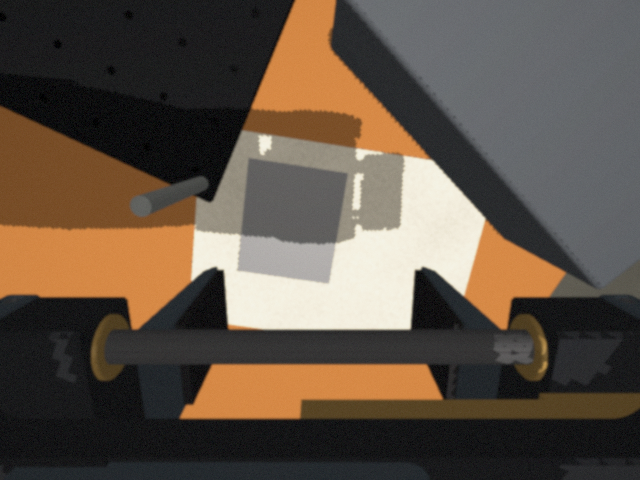

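The pieces on the board are blue (352,177), yellow (228,184), white (292,236), tin (296,138) and a green case (285,183). A second green case sits off the board at (225,351). I can see no red or purple. The tote is at (453,195), with its orange handle folded to the right, which is world −y. Next I'll measure these positions.

```bash
cat > h.py <<'E'
from bench import monitor, grab_frame, camera_info
import cv2, numpy as np
from scipy.spatial.transform import Rotation as R
def tool():
    s=monitor.read_state(); q=s['eef_rot']
    return s, R.from_quat([q[1],q[2],q[3],q[0]]).as_matrix(), np.array(s['ee_pos'])
def cam(n,st=None):
    c=camera_info(n); K=c['intrinsics']
    if n=='wrist':
        s,Rt,p=st or tool(); H=c['hand_eye']
        Rwc=Rt@H[:3,:3]; o=Rt@H[:3,3]+p
    else:
        Rm=cv2.Rodrigues(c['rvec'])[0]; Rwc=Rm.T; o=-Rm.T@c['tvec']
    return K,Rwc,o
def ray(C,uv,z):
    K,Rw,o=C; uv=np.atleast_2d(uv).astype(float)
    d=(np.c_[uv,np.ones(len(uv))]@np.linalg.inv(K).T)@Rw.T
    t=(z-o[2])/d[:,2]; return (o+d*t[:,None])[:,:2]
def proj(C,P):
    K,Rw,o=C; q=(np.atleast_2d(P)-o)@Rw; q=q@K.T; return q[:,:2]/q[:,2:]
def rect(C,cnt,z):
    w=ray(C,cnt.reshape(-1,2),z).astype(np.float32)*1000
    return w,cv2.minAreaRect(w)
RNG={'blue':((105,120,60),(125,255,255)),'yellow':((20,120,90),(33,255,255)),'green':((55,100,40),(85,255,220)),'white':((0,0,150),(179,45,255)),'orange':((3,190,150),(12,255,255))}
def mask(im,c):
    return cv2.inRange(cv2.cvtColor(im,cv2.COLOR_RGB2HSV),*map(np.array,RNG[c]))
def cnts(m,amin=60):
    return [c for c in cv2.findContours(m,cv2.RETR_EXTERNAL,cv2.CHAIN_APPROX_NONE)[0] if cv2.contourArea(c)>amin]
E
python3 - <<'E'
from h import *
im=grab_frame('top');C=cam('top')
print('o',C[2], C[1])
cv2.imwrite('pics/crop1.png',cv2.resize(im[100:270,150:550,::-1],None,fx=2,fy=2,interpolation=2))
for k in RNG:
    for c in cnts(mask(im,k)):
        (x,y),_,_=cv2.minAreaRect(c)
        w,r=rect(C,c,.057)
        print(k,int(x),int(y),'A',cv2.contourArea(c),np.round(r[0]),np.round(r[1]),round(r[2],1))
E
```

```text
o [0.32811131 0.02330582 1.40950561] [[ 0.00454725 -0.9973489   0.07262573]
 [-0.99995722 -0.00395007  0.00836413]
 [-0.00805508 -0.07266066 -0.99732419]]
blue 350 177 A 1386.0 [584.   6.] [108.  75.] 8.1
blue 73 163 A 2349.0 [617. 658.] [133. 127.] 0.1
yellow 228 183 A 1194.0 [569. 292.] [ 61. 116.] 82.0
yellow 399 73 A 442.0 [ 833. -110.] [ 33. 101.] 21.6
green 225 350 A 1002.5 [182. 291.] [82. 70.] 74.8
green 284 184 A 616.0 [568. 160.] [59. 65.] 22.2
white 353 268 A 104.5 [371.  -1.] [124.  11.] 80.8
white 610 314 A 4109.5 [ 269. -591.] [202. 203.] 17.3
white 167 247 A 95.0 [418. 430.] [26. 26.] 1.4
white 24 296 A 9728.0 [307. 759.] [320. 211.] 18.8
white 291 235 A 918.0 [447. 143.] [73. 72.] 58.0
white 178 193 A 422.0 [545. 408.] [ 36. 100.] 75.1
white 61 157 A 163.0 [629. 686.] [17. 83.] 0.2
white 462 191 A 8039.5 [ 553. -255.] [260. 244.] 81.6
white 295 137 A 506.0 [679. 136.] [60. 59.] 0.5
white 225 70 A 596.0 [839. 303.] [199.  23.] 87.3
white 319 16 A 21087.0 [972.  85.] [  82. 1528.] 0.0
orange 521 197 A 570.0 [ 539. -392.] [ 17. 235.] 81.4
```

View pics/crop1.png

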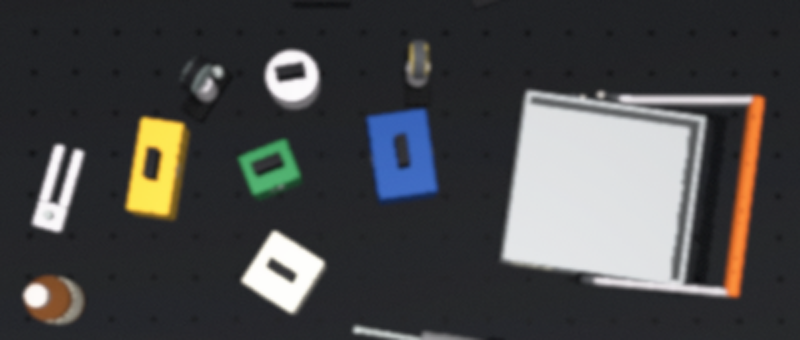

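The scan confirms the choice between the two green cases. (284,184) measures about 65×59 mm on the board, inflated because its sides show. (225,350) measures about 82×70 mm and is off the board. The one on the board is the 60×50 case, and the enlarged crop shows it as the smaller of the two. I'll move above the tote to look more closely.

```bash
python3 -m creep '0 0 0 0 0 -0.137 1; 0 0 0.572 0.34 -0.257 -0.137 1; 0 0 0.572 0.34 -0.257 -0.137 1; 0 0 0.572 0.34 -0.257 -0.137 1; 0 0 0.572 0.34 -0.257 -0.137 1; 0 0 0.572 0.34 -0.257 -0.137 1; 0 0 0.572 0.34 -0.257 -0.137 1; 0 0 0.572 0.34 -0.257 -0.137 1; 0 0 0.572 0.34 -0.257 -0.137 1; 0 0 0.572 0.34 -0.257 -0.137 1; 0 0 0.572 0.34 -0.257 -0.137 1; 0 0 0.572 0.34 -0.257 -0.137 1; 0 0 0.572 0.34 -0.257 -0.137 1; 0 0 0.572 0.34 -0.257 -0.137 1; 0 0 0.572 0.34 -0.257 -0.137 1; 0 0 0.572 0.34 -0.257 -0.137 1; 0 0 0.572 0.34 -0.257 -0.137 1; 0 0 0.572 0.34 -0.257 -0.137 1'
python3 - <<'E'
from h import *
st=tool(); im=grab_frame('wrist'); cv2.imwrite('pics/w1.png',im[:,:,::-1]); np.save('w1.npy',im)
print(st[0]['joint_positions'],st[1],st[2])
im=grab_frame('top'); cv2.imwrite('pics/t1.png',im[:,:,::-1])
E
```

```text
time_s: 1.7
ee_pos: [0.4986, -0.2512, 0.3505]
eef_rot: [-0.0, 0.998, -0.061, -0.0]
wrist_force: [-0.0, -0.0, -0.2]
gripper_width: 0.999
[-5.08690357e-01  1.19736990e-02  1.91545855e+00  4.20177469e-04
  1.21507467e+00  1.18442116e+00] [[ 9.92510720e-01 -1.22156059e-01 -6.06650938e-04]
 [-1.22155569e-01 -9.92510652e-01  7.89266425e-04]
 [-6.98521194e-04 -7.09249598e-04 -9.99999505e-01]] [ 0.49856911 -0.25122329  0.3504678 ]
```

View pics/w1.png

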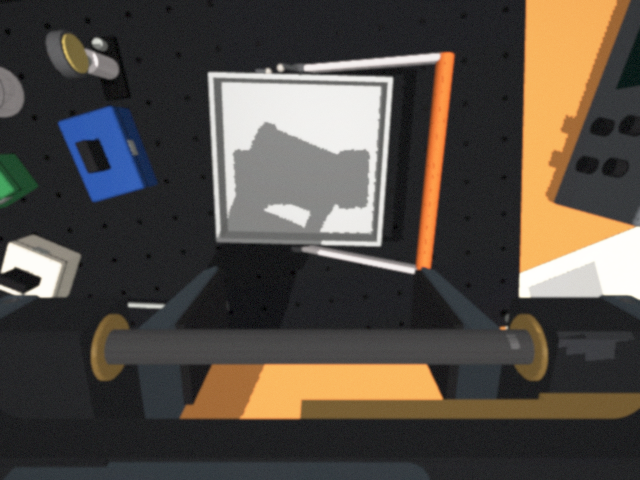

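The wrist view shows the empty tote, with outer rim corners at about (208,73), (393,76), (382,246) and (217,245). The orange bar runs from (447,55) to (424,270).

Run:
```python
from h import *
C=cam('wrist'); im=np.load('w1.npy'); g=cv2.cvtColor(im,cv2.COLOR_RGB2GRAY)
# rim edges: fit lines by strongest outward gradient scans
gb=cv2.GaussianBlur(g,(3,3),0).astype(int)
def scan(pts,dirv):
    out=[]
    for p in pts:
        prof=np.array([gb[int(round(p[1]+dirv[1]*t)),int(round(p[0]+dirv[0]*t))] for t in range(-9,10)])
        d=np.diff(prof); i=int(np.argmax(d)); 
        if d[i]>25: out.append((p[0]+dirv[0]*(i-8.5),p[1]+dirv[1]*(i-8.5)))
    return np.array(out,np.float32)
c=np.array([(208,73),(393,76),(382,246),(217,245)],float)
dirs=[(0,1),(-1,0),(0,-1),(1,0)]
L=[]
for i in range(4):
    a,b=c[i],c[(i+1)%4]
    pts=[a+(b-a)*t for t in np.linspace(.1,.9,40)]
    e=scan(pts,dirs[i]); w=(ray(C,e,.057)*1000).astype(np.float32)
    vx,vy,x,y=cv2.fitLine(w,cv2.DIST_HUBER,0,.1,.1).ravel(); L.append((x,y,vx,vy)); print(len(e),x,y,np.degrees(np.arctan2(vy,vx)))
def X(l,m):
    A=np.array([[l[2],-m[2]],[l[3],-m[3]]]); t=np.linalg.solve(A,[m[0]-l[0],m[1]-l[1]]); return np.array([l[0]+l[2]*t[0],l[1]+l[3]*t[0]])
P=np.array([X(L[i-1],L[i]) for i in range(4)]); print(P, 'centre',P.mean(0),'sides',[np.linalg.norm(P[i]-P[(i+1)%4]) for i in range(4)])
for cc in cnts(mask(im,'orange'),500):
    w,r=rect(C,cc,.099); print('bar',r)
T=cam('top'); it=grab_frame('top')
for cc in cnts(mask(it,'orange'),300):
    w,r=rect(T,cc,.099); print('bar top',r)
```

```text
40 645.9053 -252.81197 81.75309
40 536.1816 -338.70477 -8.164695
40 447.49753 -217.134 81.50936
40 569.2467 -129.89636 -8.585518
[[ 661.6974  -143.85431]
 [ 631.47455 -352.37677]
 [ 431.58917 -323.69855]
 [ 462.9172  -113.84303]] centre [ 546.91956 -233.44316] sides [np.float32(210.70131), np.float32(201.93217), np.float32(212.18102), np.float32(201.03293)]
bar ((523.6259155273438, -377.72064208984375), (8.76724624633789, 225.87045288085938), 81.39592742919922)
```

View pics/t1.png

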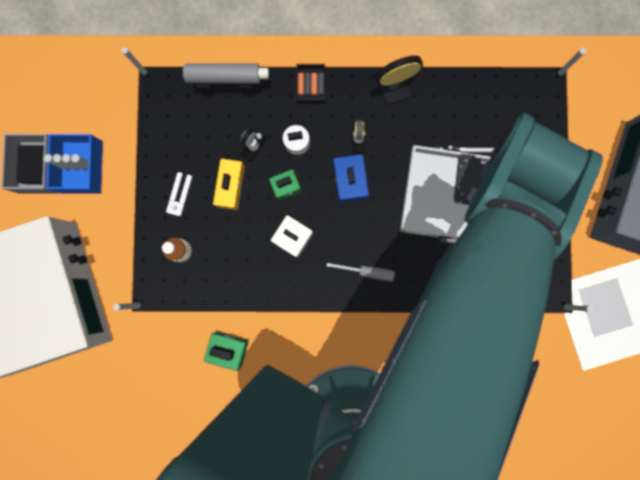

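Tote fit: centre (0.5469, −0.2334), y axis at −8.35°, and 211×201.5 mm against the true 210×200, so the fit is good. Now I'll look at blue from directly above.

```bash
cat >> h.py <<'E'
TC=np.array([.5469,-.2334]); TA=np.radians(-8.35) # tote y axis angle
ey=np.array([np.cos(TA),np.sin(TA)]); ex=np.array([ey[1],-ey[0]])
def t2w(x,y): return TC+ex*x+ey*y
def go(x,y,z,phi_deg=None):
    "tool-frame shift and turn to world TCP x,y,z with tool x at phi (deg)"
    s,Rt,p=tool(); d=Rt.T@(np.array([x,y,z])-p)
    ph=np.arctan2(Rt[1,0],Rt[0,0]); a=0
    tgt=R.from_euler('z',(np.radians(phi_deg) if phi_deg is not None else ph)).as_matrix()@np.diag([1.,-1,-1])
    rv=R.from_matrix(Rt.T@tgt).as_rotvec()
    print('GO rot',np.round(rv,4),'shift',np.round(d,4),'| now phi',round(np.degrees(ph),2),'p',np.round(p,4),'q6',round(s['joint_positions'][5],2),'t',round(s['time_s'],1))
def look(name,col,amin=1500,z=.057):
    st=tool(); im=grab_frame('wrist'); C=cam('wrist',st); cv2.imwrite(f'pics/{name}.png',im[:,:,::-1])
    for c in cnts(mask(im,col),amin):
        (u,v),_,_=cv2.minAreaRect(c)
        if v>300: continue
        w,r=rect(C,c,z); b=cv2.boxPoints(r); e=b[1]-b[0]; f=b[2]-b[1]
        a=lambda e:round((np.degrees(np.arctan2(e[1],e[0]))+90)%180-90,2)
        print(col,'px',int(u),int(v),'centre',np.round(r[0],1),'side',round(float(np.linalg.norm(e)),1),'@',a(e),' side',round(float(np.linalg.norm(f)),1),'@',a(f))
        # rib: dark blob inside
        m=np.zeros(im.shape[:2],np.uint8); cv2.drawContours(m,[cv2.convexHull(c)],-1,255,-1); m=cv2.erode(m,np.ones((5,5),np.uint8))
        g=im.max(2); rb=cv2.bitwise_and(m,((g<70)*255).astype(np.uint8))
        for k in cnts(rb,60):
            w,r=rect(C,k,.087); b=cv2.boxPoints(r); e=b[1]-b[0]; f=b[2]-b[1]
            print('   rib@z.087 centre',np.round(r[0],1),round(float(np.linalg.norm(e)),1),'@',a(e),round(float(np.linalg.norm(f)),1),'@',a(f))
    return im
E
python3 -m creep '0 0 -0.26 -0.02 -0.246 0.07 1; 0 0 -0.26 -0.02 -0.246 0.07 1; 0 0 -0.26 -0.02 -0.246 0.07 1; 0 0 -0.26 -0.02 -0.246 0.07 1; 0 0 -0.26 -0.02 -0.246 0.07 1; 0 0 -0.26 -0.02 -0.246 0.07 1; 0 0 -0.26 -0.02 -0.246 0.07 1; 0 0 -0.26 -0.02 -0.246 0.07 1; 0 0 -0.26 -0.02 -0.246 0.07 1'
python3 - <<'E'
from h import *
look('w2','blue')
E
```

```text
time_s: 2.6
ee_pos: [0.509, -0.0044, 0.281]
eef_rot: [-0.0, 0.998, 0.07, -0.0]
wrist_force: [0.2, -0.0, -0.2]
gripper_width: 1.001
blue px 322 134 centre [586.5   2.3] side 71.7 @ -81.94  side 100.1 @ 8.06
   rib@z.087 centre [586.1   2.1] 13.2 @ -82.11 33.2 @ 7.89
```

View pics/w2.png

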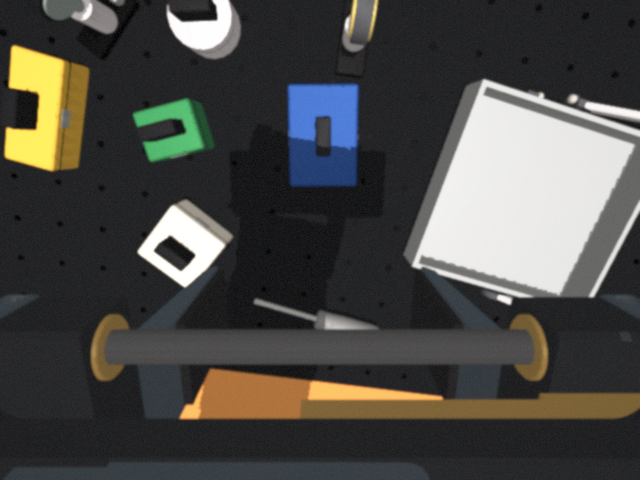

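Blue is centred at (322,134), which is world (0.5863, 0.0022) with its rib at 8°. The sizes of 100×72 and 33×13 mm match the description, so I'll grasp it.

Run:
```python
from h import *
go(.5863,.0022,.061,8.0)
```

```text
GO rot [-0.0004 -0.0001 -0.0017] shift [0.0774 0.0035 0.2202] | now phi 7.9 p [ 0.5091 -0.0051  0.2812] q6 1.38 t 2.6
```

```bash
python3 -m creep '0 0 -0.002 0.0774 0.0035 0.1 0; 0 0 -0.002 0.0774 0.0035 0.1 0; 0 0 -0.002 0.0774 0.0035 0.1 0; 0 0 -0.002 0.0774 0.0035 0.12 -0.2; 0 0 -0.002 0.0774 0.0035 0.15 -0.2; 0 0 -0.002 0.0774 0.0035 0.18 -0.2; 0 0 -0.002 0.0774 0.0035 0.2 -0.2; 0 0 -0.002 0.0774 0.0035 0.21 -0.2; 0 0 -0.002 0.0774 0.0035 0.22 -0.2;0 0 -0.002 0.0774 0.0035 0.22 -0.2; 0 0 -0.002 0.0774 0.0035 0.22 -0.2;0 0 -0.002 0.0774 0.0035 0.22 -1; 0 0 -0.002 0.0774 0.0035 0.22 -1; 0 0 -0.002 0.0774 0.0035 0.22 -1; 0 0 -0.002 0.0774 0.0035 0.22 -1; 0 0 -0.002 0.0774 0.0035 0.22 -1; 0 0 -0.002 0.0774 0.0035 0.22 -1;0 0 -0.002 0.0774 0.0035 0.22 -1' 30
python3 - <<'E'
from h import *
s=tool()[0];print(s['wrist_force'],s['gripper_width'])
go(.5863,.0022,.061,8)
E
```

```text
time_s: 4.15
ee_pos: [0.5866, 0.0023, 0.0618]
eef_rot: [-0.0, 0.998, 0.07, 0.0]
wrist_force: [-1.2, 1.9, 6.6]
gripper_width: 0.154
[-1.17973062  1.92714621  6.55930743] 0.1537594474554134
GO rot [-0.0004 -0.0008  0.0004] shift [-0.0003  0.0001  0.0008] | now phi 8.02 p [0.5866 0.0023 0.0618] q6 1.39 t 4.2
```

Gripped at 14 mm. Next I'll lift it and work out the placement.

```bash
python3 -m creep '0 0 0 0 0 -0.03 -1;0 0 0 0 0 -0.06 -1;0 0 0 0 0 -0.1 -1;0 0 0 0 0 -0.13 -1;0 0 0 0 0 -0.16 -1;0 0 0 0 0 -0.16 -1'
python3 - <<'E'
from h import *
s=tool()[0];print(s['wrist_force'],s['gripper_width'])
x,y=t2w(-.060,-.038);print(x,y)
go(x,y,.22,-8.35);
E
```

```text
time_s: 4.65
ee_pos: [0.589, 0.0022, 0.2276]
eef_rot: [0.0, 0.998, 0.07, 0.004]
wrist_force: [1.8, -0.2, -2.3]
gripper_width: 0.154
[ 1.83792429 -0.21488625 -2.27505296] 0.15351384836080023
0.5180160015700838 -0.16851768627198477
GO rot [-2.000e-04 -8.300e-03  2.859e-01] shift [-0.0942  0.1591  0.007 ] | now phi 8.03 p [0.589  0.0022 0.2276] q6 1.39 t 4.7
```

```bash
python3 -m creep '0 0 0.1 -0.03 0.04 0 -1;0 0 0.286 -0.094 0.159 0 -1;0 0 0.286 -0.094 0.159 0 -1;0 0 0.286 -0.094 0.159 0 -1;0 0 0.286 -0.094 0.159 0 -1;0 0 0.286 -0.094 0.159 0 -1;0 0 0.286 -0.094 0.159 0 -1;0 0 0.286 -0.094 0.159 0 -1;0 0 0.286 -0.094 0.159 0 -1;0 0 0.286 -0.094 0.159 0 -1'
python3 - <<'E'
from h import *
s=tool()[0];print(s['wrist_force'],s['gripper_width'])
x,y=t2w(-.060,-.038)
go(x,y,.066,-8.35); 
look('w3','blue',500)
E
```

```text
time_s: 5.48
ee_pos: [0.5183, -0.1675, 0.2267]
eef_rot: [-0.0, 0.997, -0.072, 0.004]
wrist_force: [-0.1, 0.1, -4.2]
gripper_width: 0.15
[-0.10069154  0.11301264 -4.18330019] 0.14974399621572235
GO rot [-0.0015 -0.0078  0.0012] shift [-0.0014  0.0013  0.1607] | now phi -8.28 p [ 0.5183 -0.1675  0.2267] q6 1.36 t 5.5
blue px 318 241 centre [ 500.5 -164.4] side 108.1 @ -8.31  side 132.7 @ 81.69
   rib@z.087 centre [ 476.4 -161.7] 30.0 @ -8.31 78.5 @ 81.69
```

View pics/w3.png

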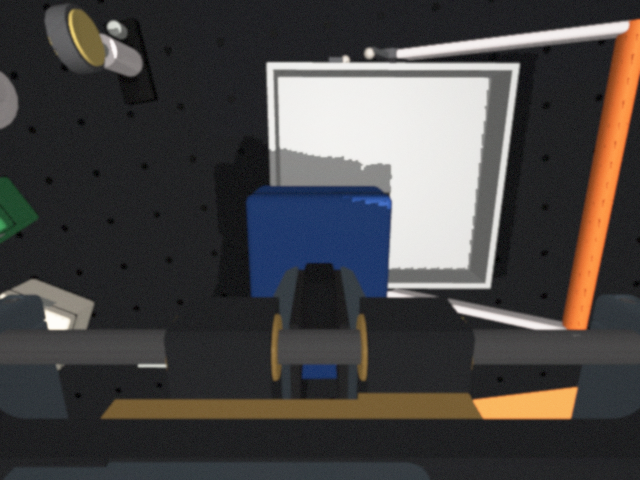

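The case is held square at (318,241). I'll lower it with a small tilt correction.

```bash
python3 -m creep '-0.001 -0.008 0.001 -0.0014 0.0013 0.03 -1;-0.001 -0.008 0.001 -0.0014 0.0013 0.06 -1;-0.001 -0.008 0.001 -0.0014 0.0013 0.085 -1;-0.001 -0.008 0.001 -0.0014 0.0013 0.1 -1;-0.001 -0.008 0.001 -0.0014 0.0013 0.1 -1;-0.001 -0.008 0.001 -0.0014 0.0013 0.1 -1'
python3 - <<'E'
from h import *
s=tool()[0];print(s['wrist_force'],s['gripper_width'])
x,y=t2w(-.060,-.038)
go(x,y,.067,-8.35);
E
```

```text
time_s: 6.03
ee_pos: [0.5175, -0.1681, 0.1266]
eef_rot: [-0.0, 0.997, -0.072, -0.001]
wrist_force: [1.6, 0.5, -3.5]
gripper_width: 0.149
[ 1.57089802  0.48336826 -3.49582442] 0.1485318411372949
GO rot [-0.0008  0.0014  0.0009] shift [0.0006 0.0004 0.0596] | now phi -8.3 p [ 0.5175 -0.1681  0.1266] q6 1.36 t 6.0
```

```bash
python3 -m creep '0 0 0.001 0.0006 0.0004 0.02 -1;0 0 0.001 0.0006 0.0004 0.035 -1;0 0 0.001 0.0006 0.0004 0.045 -1;0 0 0.001 0.0006 0.0004 0.052 -1;0 0 0.001 0.0006 0.0004 0.057 -1;0 0 0.001 0.0006 0.0004 0.059 -1;0 0 0.001 0.0006 0.0004 0.06 -1;0 0 0.001 0.0006 0.0004 0.06 -1'
python3 - <<'E'
from h import *
s=tool()[0];print(s['wrist_force'],s['gripper_width'])
x,y=t2w(-.060,-.038)
go(x,y,.067,-8.35);
E
```

```text
time_s: 6.7
ee_pos: [0.5184, -0.1686, 0.0671]
eef_rot: [-0.0, 0.997, -0.073, -0.0]
wrist_force: [-0.0, 0.5, -3.6]
gripper_width: 0.15
[-0.00504256  0.51419191 -3.64474061] 0.14967504073502
GO rot [-0.0007  0.0007 -0.0001] shift [-0.0004 -0.0001  0.0001] | now phi -8.35 p [ 0.5184 -0.1686  0.0671] q6 1.36 t 6.7
```

```bash
python3 -m creep '0 0 0 0 0 0.001 -1;0 0 0 0 0 0.0015 -1;0 0 0 0 0 0.0015 -0.4;0 0 0 0 0 0.0015 -0.4;0 0 0 0 0 0.0015 -0.4;0 0 0 0 0 -0.02 -0.4;0 0 0 0 0 -0.06 -0.4;0 0 0 0 0 -0.1 -0.4;0 0 0 0 0 -0.14 -0.4;0 0 0 0 0 -0.18 -0.4;0 0 0 0 0 -0.18 -0.4;0 0 0 0 0 -0.18 -0.4'
python3 - <<'E'
from h import *
s=tool()[0];print(s['wrist_force'],s['gripper_width'])
# white rough (447,143), rib 57deg -> viewing TCP 75mm back along tool x
p=np.array([.447,.143]); a=np.radians(57.); v=p-.075*np.array([np.cos(a),np.sin(a)]); print(v)
go(v[0],v[1],.27,57)
T=cam('top');im=grab_frame('top');cv2.imwrite('pics/t2.png',im[:,:,::-1])
E
```

```text
time_s: 7.7
ee_pos: [0.5197, -0.1693, 0.2498]
eef_rot: [0.0, 0.997, -0.073, 0.002]
wrist_force: [-0.4, -0.0, -0.9]
gripper_width: 0.301
[-0.36102684 -0.00190954 -0.86629279] 0.3008474114322813
[0.40615207 0.08009971]
GO rot [ 0.0028 -0.0035 -1.1407] shift [-0.1485 -0.2302 -0.0209] | now phi -8.35 p [ 0.5197 -0.1693  0.2498] q6 1.36 t 7.7
```

View pics/t2.png

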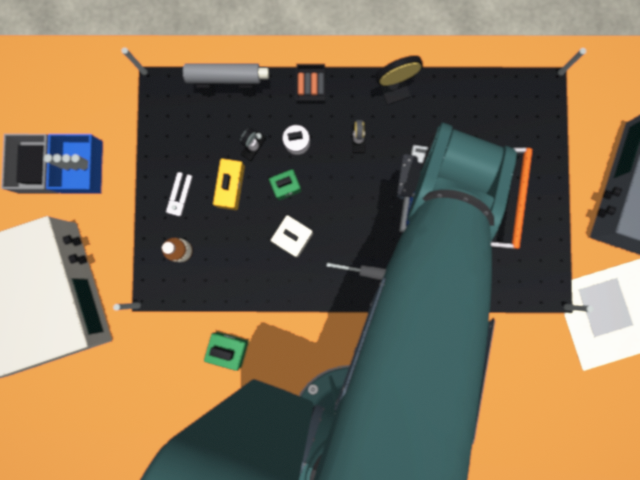

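Run:
```python
from h import *
go(.420,.101,.27,57)
```

```text
GO rot [ 3.0000e-04 -1.0000e-03 -1.1407e+00] shift [-0.1369 -0.2527 -0.0223] | now phi -8.36 p [ 0.5187 -0.1689  0.2478] q6 1.36 t 7.8
```

```bash
python3 -m creep '0 0 -1.14 -0.137 -0.253 -0.022 -0.2;0 0 -1.14 -0.137 -0.253 -0.022 -0.2;0 0 -1.14 -0.137 -0.253 -0.022 -0.2;0 0 -1.14 -0.137 -0.253 -0.022 -0.2;0 0 -1.14 -0.137 -0.253 -0.022 -0.2;0 0 -1.14 -0.137 -0.253 -0.022 -0.2;0 0 -1.14 -0.137 -0.253 -0.022 -0.2;0 0 -1.14 -0.137 -0.253 -0.022 -0.2;0 0 -1.14 -0.137 -0.253 -0.022 -0.2;0 0 -1.14 -0.137 -0.253 -0.022 -0.2;0 0 -1.14 -0.137 -0.253 -0.022 -0.2;0 0 -1.14 -0.137 -0.253 -0.022 -0.2'
python3 - <<'E'
from h import *
look('w4','white')
E
```

```text
time_s: 8.75
ee_pos: [0.4197, 0.101, 0.269]
eef_rot: [-0.0, 0.88, 0.475, -0.0]
wrist_force: [-0.3, -0.1, 0.3]
gripper_width: 0.398
white px 321 165 centre [447.9 140.5] side 69.7 @ -32.39  side 69.4 @ 57.61
   rib@z.087 centre [447.8 140.9] 11.0 @ -33.06 33.6 @ 56.94
white px 535 34 centre [675.5 131.8] side 61.8 @ -33.41  side 56.7 @ 56.59
   rib@z.087 centre [670.8 132.9] 36.0 @ -80.63 25.0 @ 9.37
```

View pics/w4.png

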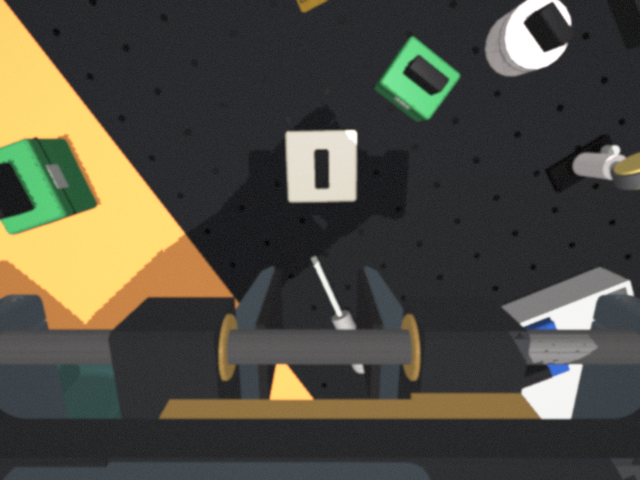

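White is centred at (321,165), which is world (0.4479, 0.1407) with its rib at 57.3° and a clean 70×70 outline.

Run:
```python
from h import *
go(.4479,.1407,.0615,57.3)
```

```text
GO rot [-0.      0.0001 -0.0102] shift [0.0487 0.0017 0.2076] | now phi 56.71 p [0.4198 0.1009 0.2691] q6 0.76 t 8.8
```

```bash
python3 -m creep '0 0 -0.01 0.0487 0.0017 0.04 -0.2;0 0 -0.01 0.0487 0.0017 0.09 -0.2;0 0 -0.01 0.0487 0.0017 0.13 -0.2;0 0 -0.01 0.0487 0.0017 0.16 -0.2;0 0 -0.01 0.0487 0.0017 0.185 -0.2;0 0 -0.01 0.0487 0.0017 0.2 -0.2;0 0 -0.01 0.0487 0.0017 0.207 -0.2;0 0 -0.01 0.0487 0.0017 0.2075 -0.2;0 0 -0.01 0.0487 0.0017 0.2075 -0.2;0 0 -0.01 0.0487 0.0017 0.2075 -1;0 0 -0.01 0.0487 0.0017 0.2075 -1;0 0 -0.01 0.0487 0.0017 0.2075 -1;0 0 -0.01 0.0487 0.0017 0.2075 -1;0 0 -0.01 0.0487 0.0017 0.2075 -1;0 0 -0.01 0.0487 0.0017 0.18 -1;0 0 -0.01 0.0487 0.0017 0.14 -1;0 0 -0.01 0.0487 0.0017 0.1 -1;0 0 -0.01 0.0487 0.0017 0.06 -1;0 0 -0.01 0.0487 0.0017 0.05 -1;0 0 -0.01 0.0487 0.0017 0.05 -1' 30
python3 - <<'E'
from h import *
x,y=t2w(-.060,.0535)
go(x,y,.22,-8.35)
E
```

```text
time_s: 10.47
ee_pos: [0.4495, 0.1412, 0.2223]
eef_rot: [0.001, 0.878, 0.479, 0.003]
wrist_force: [0.5, 0.0, -3.2]
gripper_width: 0.15
GO rot [ 0.0012 -0.0063  1.1455] shift [-0.1858  0.3083  0.0028] | now phi 57.28 p [0.4495 0.1412 0.2223] q6 0.83 t 10.5
```

```bash
python3 -m creep '0 0 0.2 -0.03 0.04 0 -1;0 0 1.145 -0.186 0.308 0 -1;0 0 1.145 -0.186 0.308 0 -1;0 0 1.145 -0.186 0.308 0 -1;0 0 1.145 -0.186 0.308 0 -1;0 0 1.145 -0.186 0.308 0 -1;0 0 1.145 -0.186 0.308 0 -1;0 0 1.145 -0.186 0.308 0 -1;0 0 1.145 -0.186 0.308 0 -1;0 0 1.145 -0.186 0.308 0 -1;0 0 1.145 -0.186 0.308 0 -1;0 0 1.145 -0.186 0.308 0 -1;0 0 1.145 -0.186 0.308 0 -1;0 0 1.145 -0.186 0.308 0 -1'
python3 - <<'E'
from h import *
s=tool()[0];print(s['wrist_force'],s['gripper_width'])
x,y=t2w(-.060,.0535)
go(x,y,.067,-8.35); im=look('w5','blue',500)
E
```

```text
time_s: 11.63
ee_pos: [0.6076, -0.1808, 0.2222]
eef_rot: [-0.001, 0.997, -0.071, 0.002]
wrist_force: [0.8, 0.5, -2.2]
gripper_width: 0.154
[ 0.80955895  0.47566684 -2.24469706] 0.1535764066401637
GO rot [-0.0024 -0.0047  0.0026] shift [0.0004 0.0013 0.1552] | now phi -8.2 p [ 0.6076 -0.1808  0.2222] q6 1.38 t 11.6
```

View pics/w5.png

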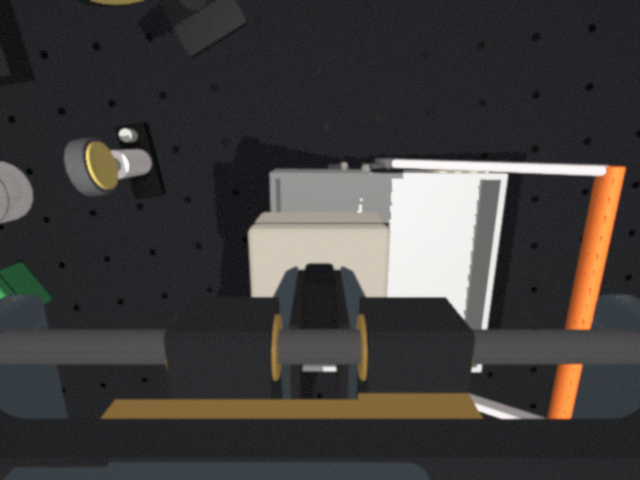

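White hangs square at (318,255). Lowering it next to blue.

```bash
python3 -m creep '-0.002 -0.005 0.0026 0.0004 0.0013 0.03 -1;-0.002 -0.005 0.0026 0.0004 0.0013 0.06 -1;-0.002 -0.005 0.0026 0.0004 0.0013 0.09 -1;-0.002 -0.005 0.0026 0.0004 0.0013 0.1 -1;-0.002 -0.005 0.0026 0.0004 0.0013 0.1 -1;-0.002 -0.005 0.0026 0.0004 0.0013 0.1 -1'
python3 - <<'E'
from h import *
s=tool()[0];print(s['wrist_force'],s['gripper_width'])
x,y=t2w(-.060,.0535)
go(x,y,.067,-8.35);
E
```

```text
time_s: 12.18
ee_pos: [0.6088, -0.1819, 0.1232]
eef_rot: [-0.0, 0.997, -0.073, 0.0]
wrist_force: [0.0, -0.2, -2.6]
gripper_width: 0.151
[ 0.04039108 -0.24388939 -2.63826055] 0.15147935722105615
GO rot [-0.0004 -0.0002  0.0004] shift [-0.0003 -0.      0.0562] | now phi -8.33 p [ 0.6088 -0.1819  0.1232] q6 1.39 t 12.2
```

```bash
python3 -m creep '0 0 0 -0.0003 0 0.02 -1;0 0 0 -0.0003 0 0.035 -1;0 0 0 -0.0003 0 0.045 -1;0 0 0 -0.0003 0 0.05 -1;0 0 0 -0.0003 0 0.054 -1;0 0 0 -0.0003 0 0.056 -1;0 0 0 -0.0003 0 0.057 -1;0 0 0 -0.0003 0 0.0575 -1;0 0 0 -0.0003 0 0.0575 -1'
python3 - <<'E'
from h import *
s=tool()[0];print(s['wrist_force'],s['gripper_width'],s['ee_pos'])
E
```

```text
time_s: 12.93
ee_pos: [0.6088, -0.1818, 0.0675]
eef_rot: [-0.0, 0.997, -0.073, -0.0]
wrist_force: [-10.7, 3.5, 18.2]
gripper_width: 0.155
[-10.72389188   3.47115496  18.24459139] 0.15520729119581492 [ 0.60875833 -0.18182578  0.06752833]
```

```bash
python3 -m creep '0 0 0 0 0 -0.0005 -1;0 0 0 0 0 -0.0005 -0.4;0 0 0 0 0 -0.0005 -0.4;0 0 0 0 0 -0.0005 -0.4;0 0 0 0 0 -0.02 -0.4;0 0 0 0 0 -0.06 -0.4;0 0 0 0 0 -0.1 -0.4;0 0 0 0 0 -0.14 -0.4;0 0 0 0 0 -0.18 -0.4;0 0 0 -0.06 0 -0.22 -0.4;0 0 0 -0.12 -0.03 -0.22 -0.2;0 0 0 -0.14 -0.03 -0.22 -0.2;0 0 0 -0.14 -0.03 -0.22 -0.2'
python3 - <<'E'
from h import *
s=tool()[0];print(s['wrist_force'],s['gripper_width'])
look('w6','blue',500)
E
```

```text
time_s: 14.02
ee_pos: [0.472, -0.131, 0.2879]
eef_rot: [-0.0, 0.997, -0.073, 0.0]
wrist_force: [0.1, 0.0, 0.8]
gripper_width: 0.399
[0.11728498 0.00390824 0.77099149] 0.3991673467320351
blue px 349 162 centre [ 517.5 -169.2] side 98.5 @ -8.53  side 67.6 @ 81.47
   rib@z.087 centre [ 518.4 -168.3] 35.4 @ -6.83 14.7 @ 83.17
```

View pics/w6.png

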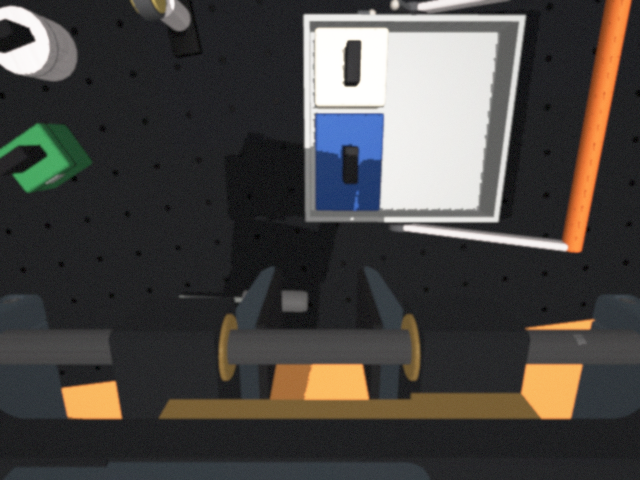

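Blue (349,162) and white (351,67) both sit flat against the left side of the tote. Yellow is next.

Run:
```python
from h import *
go(.495,.302,.27,-8)
```

```text
GO rot [-0.0006  0.0009 -0.0054] shift [-0.037  -0.431   0.0184] | now phi -8.31 p [ 0.4694 -0.1299  0.2881] q6 1.4 t 14.1
```

```bash
python3 -m creep '0 0 -0.005 -0.037 -0.431 0.018 -0.2;0 0 -0.005 -0.037 -0.431 0.018 -0.2;0 0 -0.005 -0.037 -0.431 0.018 -0.2;0 0 -0.005 -0.037 -0.431 0.018 -0.2;0 0 -0.005 -0.037 -0.431 0.018 -0.2;0 0 -0.005 -0.037 -0.431 0.018 -0.2;0 0 -0.005 -0.037 -0.431 0.018 -0.2;0 0 -0.005 -0.037 -0.431 0.018 -0.2;0 0 -0.005 -0.037 -0.431 0.018 -0.2;0 0 -0.005 -0.037 -0.431 0.018 -0.2;0 0 -0.005 -0.037 -0.431 0.018 -0.2;0 0 -0.005 -0.037 -0.431 0.018 -0.2;0 0 -0.005 -0.037 -0.431 0.018 -0.2;0 0 -0.005 -0.037 -0.431 0.018 -0.2'
python3 - <<'E'
from h import *
look('w7','yellow')
E
```

```text
time_s: 15.23
ee_pos: [0.4949, 0.3014, 0.2702]
eef_rot: [-0.0, 0.998, -0.07, -0.001]
wrist_force: [0.3, 0.4, -0.1]
gripper_width: 0.397
yellow px 317 134 centre [571.4 291.7] side 110.5 @ -8.54  side 51.6 @ 81.46
   rib@z.087 centre [571.1 291.4] 31.4 @ -8.11 10.1 @ 81.89
yellow px 42 167 centre [564.  573.6] side 329.4 @ -0.21  side 147.1 @ 89.79
```

View pics/w7.png

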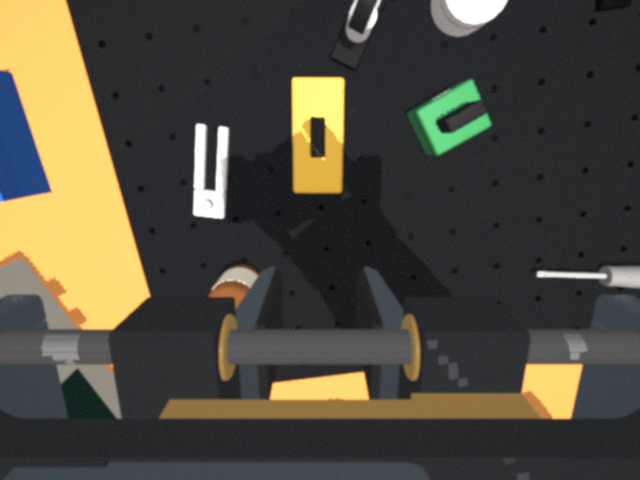

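Yellow is centred at (317,134), which is world (0.5712, 0.2916) with its rib at −8.4°. It measures 110×51 mm, so it matches.

Run:
```python
from h import *
go(.5712,.2916,.0615,-8.4)
```

```text
GO rot [-0.0005  0.001   0.0059] shift [ 0.077  -0.0012  0.2088] | now phi -8.06 p [0.495  0.3011 0.2703] q6 2.22 t 15.3
```

```bash
python3 -m creep '0 0 0.006 0.077 -0.0012 0.04 -0.2;0 0 0.006 0.077 -0.0012 0.08 -0.2;0 0 0.006 0.077 -0.0012 0.12 -0.2;0 0 0.006 0.077 -0.0012 0.15 -0.2;0 0 0.006 0.077 -0.0012 0.18 -0.2;0 0 0.006 0.077 -0.0012 0.2 -0.2;0 0 0.006 0.077 -0.0012 0.207 -0.2;0 0 0.006 0.077 -0.0012 0.209 -0.2;0 0 0.006 0.077 -0.0012 0.209 -0.2;0 0 0.006 0.077 -0.0012 0.209 -1;0 0 0.006 0.077 -0.0012 0.209 -1;0 0 0.006 0.077 -0.0012 0.209 -1;0 0 0.006 0.077 -0.0012 0.209 -1;0 0 0.006 0.077 -0.0012 0.209 -1;0 0 0.006 0.077 -0.0012 0.18 -1;0 0 0.006 0.077 -0.0012 0.14 -1;0 0 0.006 0.077 -0.0012 0.1 -1;0 0 0.006 0.077 -0.0012 0.06 -1;0 0 0.006 0.077 -0.0012 0.045 -1;0 0 0.006 0.077 -0.0012 0.045 -1' 30
python3 - <<'E'
from h import *
x,y=t2w(.005,-.033)
go(x,y,.22,-8.35)
E
```

```text
time_s: 16.95
ee_pos: [0.5733, 0.2925, 0.2303]
eef_rot: [-0.002, 0.997, -0.073, 0.003]
wrist_force: [0.2, 0.9, -1.7]
gripper_width: 0.154
GO rot [-0.0043 -0.0049 -0.0008] shift [0.0177 0.5292 0.0081] | now phi -8.4 p [0.5733 0.2925 0.2303] q6 2.15 t 16.9
```

```bash
python3 -m creep '-0.004 -0.005 0 0.002 0.03 0 -1;-0.004 -0.005 0 0.018 0.529 0 -1;-0.004 -0.005 0 0.018 0.529 0 -1;-0.004 -0.005 0 0.018 0.529 0 -1;-0.004 -0.005 0 0.018 0.529 0 -1;-0.004 -0.005 0 0.018 0.529 0 -1;-0.004 -0.005 0 0.018 0.529 0 -1;-0.004 -0.005 0 0.018 0.529 0 -1;-0.004 -0.005 0 0.018 0.529 0 -1;-0.004 -0.005 0 0.018 0.529 0 -1;-0.004 -0.005 0 0.018 0.529 0 -1;-0.004 -0.005 0 0.018 0.529 0 -1;-0.004 -0.005 0 0.018 0.529 0 -1;-0.004 -0.005 0 0.018 0.529 0 -1;-0.004 -0.005 0 0.018 0.529 0 -1;-0.004 -0.005 0 0.018 0.529 0 -1'
python3 - <<'E'
from h import *
s=tool()[0];print(s['wrist_force'],s['gripper_width'])
x,y=t2w(.005,-.033)
go(x,y,.067,-8.35); im=look('w8','yellow',500)
E
```

```text
time_s: 18.28
ee_pos: [0.5131, -0.2331, 0.2269]
eef_rot: [-0.001, 0.997, -0.074, -0.001]
wrist_force: [-0.2, 0.4, -2.8]
gripper_width: 0.153
[-0.18657081  0.40736977 -2.80923588] 0.15285987212579685
GO rot [-0.001   0.0019 -0.0015] shift [0.0008 0.0006 0.1599] | now phi -8.44 p [ 0.5131 -0.2331  0.2269] q6 1.25 t 18.3
yellow px 319 237 centre [ 497.5 -230.7] side 114.6 @ -8.48  side 95.1 @ 81.52
   rib@z.087 centre [ 469.6 -227.1] 28.3 @ -8.48 76.8 @ 81.52
```

View pics/w8.png

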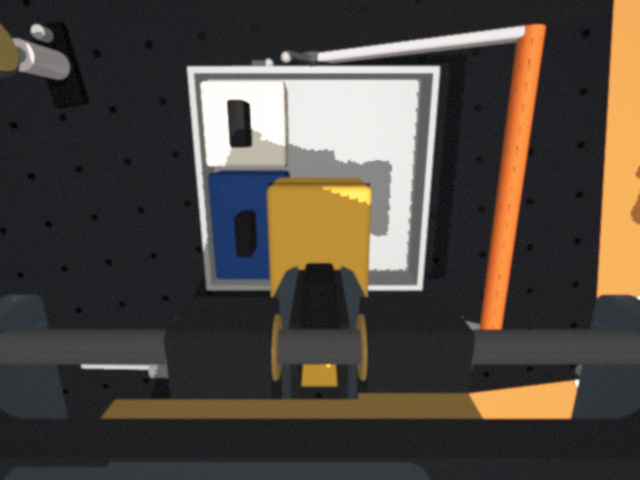

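Yellow is held square at (319,237). Lowering it.

```bash
python3 -m creep '-0.001 0.002 -0.0015 0.0008 0.0006 0.03 -1;-0.001 0.002 -0.0015 0.0008 0.0006 0.06 -1;-0.001 0.002 -0.0015 0.0008 0.0006 0.09 -1;-0.001 0.002 -0.0015 0.0008 0.0006 0.1 -1;-0.001 0.002 -0.0015 0.0008 0.0006 0.1 -1;-0.001 0.002 -0.0015 0.0008 0.0006 0.1 -1'
python3 - <<'E'
from h import *
s=tool()[0];print(s['wrist_force'],s['gripper_width'])
x,y=t2w(.005,-.033)
go(x,y,.067,-8.35);
E
```

```text
time_s: 18.83
ee_pos: [0.5144, -0.2325, 0.1277]
eef_rot: [-0.0, 0.997, -0.072, 0.0]
wrist_force: [-0.0, -0.0, -1.6]
gripper_width: 0.149
[-0.04765146 -0.02960665 -1.56417966] 0.14922145352930227
GO rot [-0.     -0.0002  0.0022] shift [-0.0007  0.0011  0.0607] | now phi -8.22 p [ 0.5144 -0.2325  0.1277] q6 1.25 t 18.8
```

```bash
python3 -m creep '0 0 0.002 -0.0007 0.0011 0.02 -1;0 0 0.002 -0.0007 0.0011 0.035 -1;0 0 0.002 -0.0007 0.0011 0.045 -1;0 0 0.002 -0.0007 0.0011 0.052 -1;0 0 0.002 -0.0007 0.0011 0.057 -1;0 0 0.002 -0.0007 0.0011 0.059 -1;0 0 0.002 -0.0007 0.0011 0.0605 -1;0 0 0.002 -0.0007 0.0011 0.061 -1;0 0 0.002 -0.0007 0.0011 0.061 -1'
python3 - <<'E'
from h import *
s=tool()[0];print(s['wrist_force'],s['gripper_width'],s['ee_pos'])
E
```

```text
time_s: 19.58
ee_pos: [0.5139, -0.2337, 0.0674]
eef_rot: [0.0, 0.997, -0.073, 0.0]
wrist_force: [-1.9, 1.4, 2.4]
gripper_width: 0.151
[-1.93919196  1.403374    2.37148427] 0.15143036308662425 [ 0.51389463 -0.23366115  0.06741979]
```

```bash
python3 -m creep '0 0 0 0 0 0 -0.4;0 0 0 0 0 0 -0.4;0 0 0 0 0 0 -0.4;0 0 0 0 0 -0.02 -0.4;0 0 0 0 0 -0.06 -0.4;0 0 0 0 0 -0.1 -0.4;0 0 0 0 0 -0.14 -0.4;0 0 0 0 0 -0.18 -0.4;0 0 0 -0.02 -0.04 -0.21 -0.4;0 0 0 -0.06 -0.08 -0.21 -0.2;0 0 0 -0.08 -0.1 -0.21 -0.2;0 0 0 -0.08 -0.1 -0.21 -0.2'
python3 - <<'E'
from h import *
s=tool()[0];print(s['wrist_force'],s['gripper_width'])
look('w9','yellow',500)
go(.602,.093,.28,117)
E
```

```text
time_s: 20.58
ee_pos: [0.4464, -0.1202, 0.2777]
eef_rot: [-0.0, 0.997, -0.072, 0.0]
wrist_force: [0.5, -0.8, 0.9]
gripper_width: 0.4
[ 0.45867294 -0.84058703  0.85917879] 0.4002796027749002
yellow px 421 129 centre [ 512.9 -231.9] side 109.0 @ -8.36  side 54.0 @ 81.64
   rib@z.087 centre [ 513.8 -231.5] 32.7 @ -8.5 17.6 @ 81.5
GO rot [ 1.000e-03 -7.000e-04 -2.186e+00] shift [ 0.1231 -0.2333 -0.0022] | now phi -8.25 p [ 0.4467 -0.1203  0.2777] q6 1.4 t 20.6
```

View pics/w9.png

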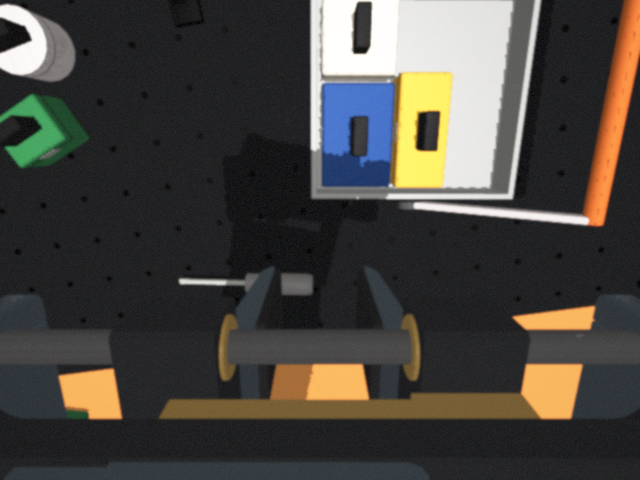

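Yellow (421,129) is flat next to blue with clear gaps. Now I'll go to the green case on the board.

```bash
python3 -m creep '0 0 -2.186 0.123 -0.233 -0.01 -0.2;0 0 -2.186 0.123 -0.233 -0.01 -0.2;0 0 -2.186 0.123 -0.233 -0.01 -0.2;0 0 -2.186 0.123 -0.233 -0.01 -0.2;0 0 -2.186 0.123 -0.233 -0.01 -0.2;0 0 -2.186 0.123 -0.233 -0.01 -0.2;0 0 -2.186 0.123 -0.233 -0.01 -0.2;0 0 -2.186 0.123 -0.233 -0.01 -0.2;0 0 -2.186 0.123 -0.233 -0.01 -0.2;0 0 -2.186 0.123 -0.233 -0.01 -0.2;0 0 -2.186 0.123 -0.233 -0.01 -0.2;0 0 -2.186 0.123 -0.233 -0.01 -0.2;0 0 -2.186 0.123 -0.233 -0.01 -0.2;0 0 -2.186 0.123 -0.233 -0.01 -0.2;0 0 -2.186 0.123 -0.233 -0.01 -0.2;0 0 -2.186 0.123 -0.233 -0.01 -0.2;0 0 -2.186 0.123 -0.233 -0.01 -0.2;0 0 -2.186 0.123 -0.233 -0.01 -0.2;0 0 -2.186 0.123 -0.233 -0.01 -0.2;0 0 -2.186 0.123 -0.233 -0.01 -0.2'
python3 - <<'E'
from h import *
look('w10','green')
E
```

```text
time_s: 22.3
ee_pos: [0.6021, 0.0925, 0.2877]
eef_rot: [0.0, 0.524, 0.852, 0.0]
wrist_force: [0.3, -0.5, 0.2]
gripper_width: 0.4
green px 320 142 centre [570.6 157.4] side 61.3 @ -68.36  side 51.3 @ 21.64
   rib@z.087 centre [571.  156.5] 26.9 @ -68.28 11.7 @ 21.72
```

View pics/w10.png

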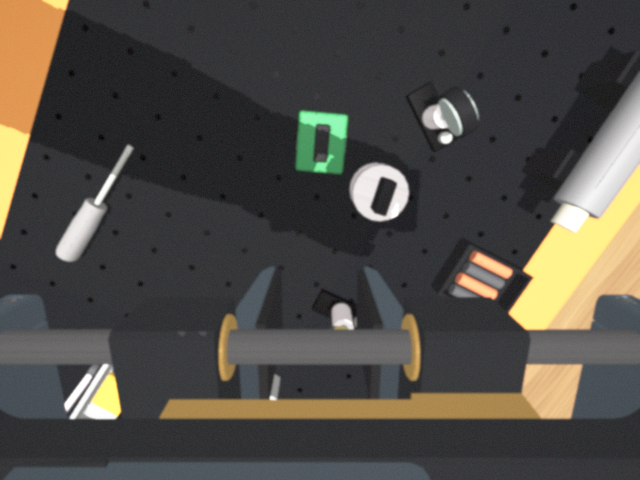

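Green is at (320,142), measuring 61×51 mm, which confirms the small case. The tin at (380,192) now looks closer to green than it did before, so it has been knocked. I'll measure it.

Run:
```python
from h import *
im=look('w11','white',1000)
go(.5708,.1572,.0615,111.65)
T=cam('top');it=grab_frame('top');cv2.imwrite('pics/t3.png',it[:,:,::-1])
```

```text
white px 379 191 centre [649.5 140.3] side 61.2 @ -61.93  side 61.0 @ 28.07
   rib@z.087 centre [648.4 139.7] 33.7 @ -79.54 15.2 @ 10.46
white px 96 202 centre [382.  -10.3] side 22.7 @ -11.11  side 154.0 @ 78.89
white px 610 166 centre [852.3 270.9] side 49.5 @ -0.69  side 148.3 @ 89.31
GO rot [0.0009 0.0004 0.0909] shift [0.0718 0.0012 0.2262] | now phi 116.86 p [0.602  0.0926 0.2877] q6 -0.35 t 22.4
```

View pics/t3.png

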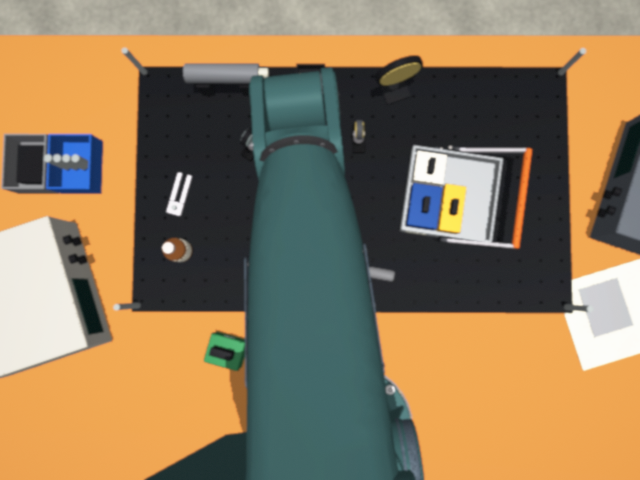

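The tin is now at (0.649, 0.140), 80 mm from green, so my fingers will clear it. Picking green.

```bash
python3 -m creep '0 0 0.091 0.0718 0.0012 0.04 -0.2;0 0 0.091 0.0718 0.0012 0.08 -0.2;0 0 0.091 0.0718 0.0012 0.12 -0.2;0 0 0.091 0.0718 0.0012 0.16 -0.2;0 0 0.091 0.0718 0.0012 0.19 -0.2;0 0 0.091 0.0718 0.0012 0.21 -0.2;0 0 0.091 0.0718 0.0012 0.222 -0.2;0 0 0.091 0.0718 0.0012 0.226 -0.2;0 0 0.091 0.0718 0.0012 0.226 -0.2;0 0 0.091 0.0718 0.0012 0.226 -1;0 0 0.091 0.0718 0.0012 0.226 -1;0 0 0.091 0.0718 0.0012 0.226 -1;0 0 0.091 0.0718 0.0012 0.226 -1;0 0 0.091 0.0718 0.0012 0.226 -1;0 0 0.091 0.0718 0.0012 0.2 -1;0 0 0.091 0.0718 0.0012 0.16 -1;0 0 0.091 0.0718 0.0012 0.12 -1;0 0 0.091 0.0718 0.0012 0.08 -1;0 0 0.091 0.0718 0.0012 0.065 -1;0 0 0.091 0.0718 0.0012 0.065 -1' 30
python3 - <<'E'
from h import *
x,y=t2w(.005,.0585)
go(x,y,.22,171.65)
E
```

```text
time_s: 24.12
ee_pos: [0.5726, 0.1577, 0.2276]
eef_rot: [0.003, 0.562, 0.827, 0.003]
wrist_force: [-0.1, 0.8, -1.3]
gripper_width: 0.15
GO rot [ 0.0064  0.0054 -1.0468] shift [-0.3875 -0.1202  0.0072] | now phi 111.67 p [0.5726 0.1577 0.2276] q6 -0.15 t 24.1
```

```bash
python3 -m creep '0 0 -0.1 -0.03 0 0 -1;0 0 -1.047 -0.3875 -0.12 0 -1;0 0 -1.047 -0.3875 -0.12 0 -1;0 0 -1.047 -0.3875 -0.12 0 -1;0 0 -1.047 -0.3875 -0.12 0 -1;0 0 -1.047 -0.3875 -0.12 0 -1;0 0 -1.047 -0.3875 -0.12 0 -1;0 0 -1.047 -0.3875 -0.12 0 -1;0 0 -1.047 -0.3875 -0.12 0 -1;0 0 -1.047 -0.3875 -0.12 0 -1;0 0 -1.047 -0.3875 -0.12 0 -1;0 0 -1.047 -0.3875 -0.12 0 -1;0 0 -1.047 -0.3875 -0.12 0 -1;0 0 -1.047 -0.3875 -0.12 0 -1'
python3 - <<'E'
from h import *
s=tool()[0];print(s['wrist_force'],s['gripper_width'])
x,y=t2w(.005,.0585)
go(x,y,.067,171.65); im=look('w12','green',500)
E
```

```text
time_s: 25.28
ee_pos: [0.6035, -0.2461, 0.226]
eef_rot: [0.003, 0.073, 0.997, 0.001]
wrist_force: [-0.5, 0.2, -1.8]
gripper_width: 0.15
[-0.51399616  0.2121916  -1.82700653] 0.14953596500787086
GO rot [ 0.0033  0.0058 -0.0001] shift [ 0.0003 -0.0012  0.159 ] | now phi 171.65 p [ 0.6035 -0.2461  0.226 ] q6 -1.85 t 25.3
green px 319 258 centre [ 637.2 -251.2] side 76.0 @ -8.53  side 95.5 @ 81.47
   rib@z.087 centre [ 644.4 -252.4] 31.0 @ -8.53 78.4 @ 81.47
```

View pics/w12.png

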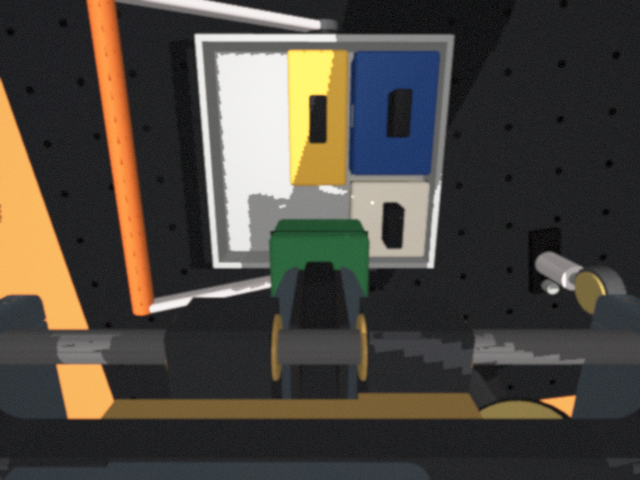

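Green hangs square at (319,258). Lowering it into the slot behind yellow.

```bash
python3 -m creep '0.003 0.006 0 0.0003 -0.0012 0.03 -1;0.003 0.006 0 0.0003 -0.0012 0.06 -1;0.003 0.006 0 0.0003 -0.0012 0.09 -1;0.003 0.006 0 0.0003 -0.0012 0.1 -1;0.003 0.006 0 0.0003 -0.0012 0.1 -1;0.003 0.006 0 0.0003 -0.0012 0.1 -1'
python3 - <<'E'
from h import *
s=tool()[0];print(s['wrist_force'],s['gripper_width'])
x,y=t2w(.005,.0585)
go(x,y,.067,171.65);
E
```

```text
time_s: 25.83
ee_pos: [0.6042, -0.2461, 0.1269]
eef_rot: [0.0, 0.072, 0.997, 0.0]
wrist_force: [-0.2, -0.8, -1.0]
gripper_width: 0.153
[-0.2038877  -0.79190417 -0.99387354] 0.15259714638165447
GO rot [0.0003 0.     0.0015] shift [ 0.     -0.0008  0.0599] | now phi 171.73 p [ 0.6042 -0.2461  0.1269] q6 -1.85 t 25.8
```

```bash
python3 -m creep '0 0 0.0015 0 -0.0008 0.02 -1;0 0 0.0015 0 -0.0008 0.035 -1;0 0 0.0015 0 -0.0008 0.045 -1;0 0 0.0015 0 -0.0008 0.052 -1;0 0 0.0015 0 -0.0008 0.057 -1;0 0 0.0015 0 -0.0008 0.059 -1;0 0 0.0015 0 -0.0008 0.06 -1;0 0 0.0015 0 -0.0008 0.0605 -1;0 0 0.0015 0 -0.0008 0.0605 -1'
python3 - <<'E'
from h import *
s=tool()[0];print(s['wrist_force'],s['gripper_width'],s['ee_pos'])
E
```

```text
time_s: 26.58
ee_pos: [0.6041, -0.2468, 0.0681]
eef_rot: [-0.0, 0.073, 0.997, 0.0]
wrist_force: [-10.4, 4.8, 17.8]
gripper_width: 0.153
[-10.44276177   4.77205385  17.84900817] 0.15346253592918876 [ 0.60412695 -0.24683245  0.0680717 ]
```

```bash
python3 -m creep '0 0 0 0 0 -0.001 -1;0 0 0 0 0 -0.001 -0.4;0 0 0 0 0 -0.001 -0.4;0 0 0 0 0 -0.001 -0.4;0 0 0 0 0 -0.02 -0.4;0 0 0 0 0 -0.06 -0.4;0 0 0 0 0 -0.1 -0.4;0 0 0 0 0 -0.14 -0.4;0 0 0 0 0 -0.18 -0.4;0 0 0 -0.06 0 -0.22 -0.4;0 0 0 -0.1 0 -0.22 -0.2;0 0 0 -0.1 0 -0.22 -0.2;0 0 0 -0.1 0 -0.22 -0.2'
python3 - <<'E'
from h import *
s=tool()[0];print(s['wrist_force'],s['gripper_width'])
look('w13','green',500)
a=np.radians(101);go(.649+.075*np.cos(-a)*-1,.140-.075*np.sin(a),.28,101)
st=grab_frame('side');cv2.imwrite('pics/s1.png',st[:,:,::-1])
E
```

```text
time_s: 27.67
ee_pos: [0.7074, -0.2621, 0.2899]
eef_rot: [0.002, 0.073, 0.997, -0.0]
wrist_force: [1.6, 0.2, 0.6]
gripper_width: 0.4
[1.57115042 0.24001716 0.564347  ] 0.4000925962111745
green px 319 108 centre [ 602.8 -247.1] side 57.3 @ -8.4  side 47.5 @ 81.6
   rib@z.087 centre [ 604.2 -246.8] 34.4 @ -8.1 11.4 @ 81.9
GO rot [6.0000e-04 4.0000e-04 1.2337e+00] shift [0.0888 0.3186 0.0084] | now phi 171.68 p [ 0.7051 -0.2617  0.2884] q6 -1.81 t 27.7
```

View pics/w13.png

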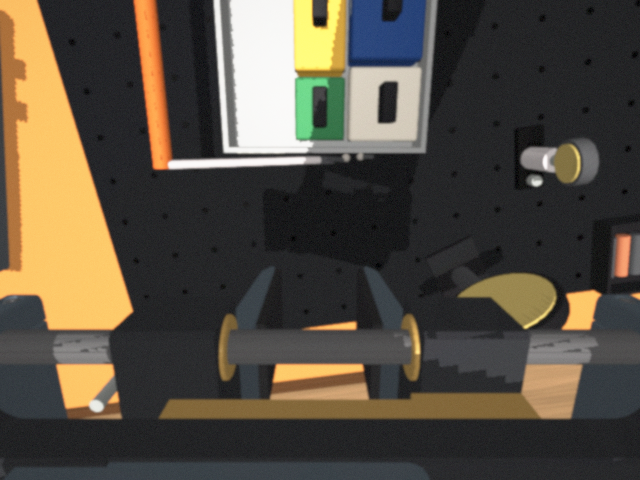

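View pics/s1.png

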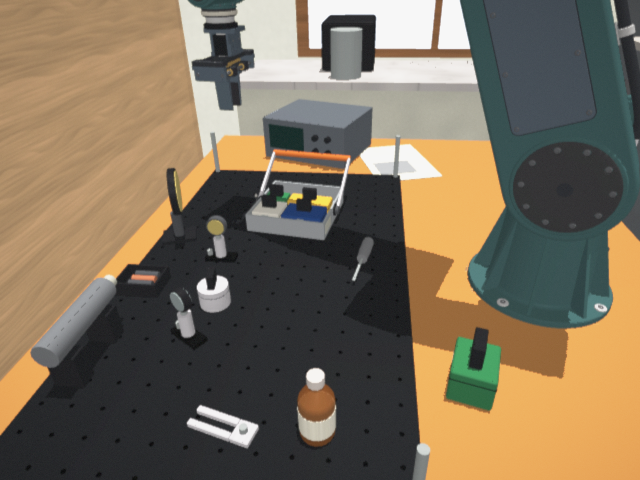

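All four cases sit flat in the tote. The tin is next.

```bash
python3 -m creep '0 0 1.234 0.089 0.3186 0.008 -0.2;0 0 1.234 0.089 0.3186 0.008 -0.2;0 0 1.234 0.089 0.3186 0.008 -0.2;0 0 1.234 0.089 0.3186 0.008 -0.2;0 0 1.234 0.089 0.3186 0.008 -0.2;0 0 1.234 0.089 0.3186 0.008 -0.2;0 0 1.234 0.089 0.3186 0.008 -0.2;0 0 1.234 0.089 0.3186 0.008 -0.2;0 0 1.234 0.089 0.3186 0.008 -0.2;0 0 1.234 0.089 0.3186 0.008 -0.2;0 0 1.234 0.089 0.3186 0.008 -0.2;0 0 1.234 0.089 0.3186 0.008 -0.2;0 0 1.234 0.089 0.3186 0.008 -0.2;0 0 1.234 0.089 0.3186 0.008 -0.2'
python3 - <<'E'
from h import *
look('w14','white')
E
```

```text
time_s: 28.93
ee_pos: [0.6614, 0.0662, 0.2796]
eef_rot: [-0.001, 0.636, 0.772, -0.0]
wrist_force: [0.4, -0.1, 0.6]
gripper_width: 0.398
white px 324 140 centre [651.  139.9] side 58.4 @ -78.99  side 58.7 @ 11.01
   rib@z.087 centre [652.  135.6] 24.5 @ -79.0 10.4 @ 11.0
white px 551 41 centre [843.8 267.8] side 43.7 @ -0.2  side 81.7 @ 89.8
```

View pics/w14.png

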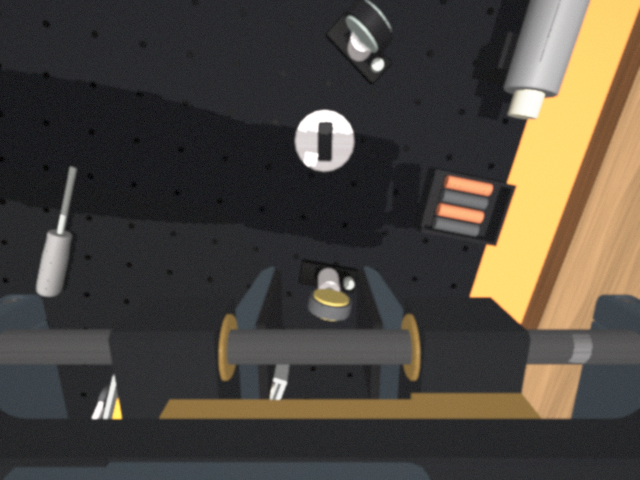

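The tin is at (324,140), which is world (0.651, 0.140). It measures 58.5 mm across, with its rib at 101°. There are mounts 10–15 cm away on either side, and the gripper body passes above them.

Run:
```python
from h import *
print(ray(cam('wrist'),[(325,141)],.087))
go(.6512,.1398,.0615,101)
```

```text
[[0.65176479 0.13980904]]
GO rot [-0.0011 -0.0009  0.0008] shift [0.074  0.0043 0.2182] | now phi 101.05 p [0.6615 0.0662 0.2796] q6 -0.13 t 29.0
```

```bash
python3 -m creep '0 0 0 0.074 0.0043 0.04 -0.2;0 0 0 0.074 0.0043 0.08 -0.2;0 0 0 0.074 0.0043 0.12 -0.2;0 0 0 0.074 0.0043 0.16 -0.2;0 0 0 0.074 0.0043 0.19 -0.2;0 0 0 0.074 0.0043 0.205 -0.2;0 0 0 0.074 0.0043 0.215 -0.2;0 0 0 0.074 0.0043 0.2185 -0.2;0 0 0 0.074 0.0043 0.2185 -0.2;0 0 0 0.074 0.0043 0.2185 -1;0 0 0 0.074 0.0043 0.2185 -1;0 0 0 0.074 0.0043 0.2185 -1;0 0 0 0.074 0.0043 0.2185 -1;0 0 0 0.074 0.0043 0.2185 -1;0 0 0 0.074 0.0043 0.19 -1;0 0 0 0.074 0.0043 0.15 -1;0 0 0 0.074 0.0043 0.11 -1;0 0 0 0.074 0.0043 0.07 -1;0 0 0 0.074 0.0043 0.055 -1;0 0 0 0.074 0.0043 0.055 -1' 30
python3 - <<'E'
from h import *
x,y=t2w(.0655,0)
go(x,y,.22,171.65)
E
```

```text
time_s: 30.65
ee_pos: [0.6535, 0.1401, 0.2296]
eef_rot: [0.002, 0.636, 0.772, 0.003]
wrist_force: [0.9, 0.7, -1.9]
gripper_width: 0.151
GO rot [ 0.0057  0.0029 -1.2321] shift [-0.4079 -0.198   0.0081] | now phi 101.06 p [0.6535 0.1401 0.2296] q6 -0.02 t 30.6
```

```bash
python3 -m creep '0 0 -0.1 -0.03 -0.01 0 -1;0 0 -1.232 -0.408 -0.198 0 -1;0 0 -1.232 -0.408 -0.198 0 -1;0 0 -1.232 -0.408 -0.198 0 -1;0 0 -1.232 -0.408 -0.198 0 -1;0 0 -1.232 -0.408 -0.198 0 -1;0 0 -1.232 -0.408 -0.198 0 -1;0 0 -1.232 -0.408 -0.198 0 -1;0 0 -1.232 -0.408 -0.198 0 -1;0 0 -1.232 -0.408 -0.198 0 -1;0 0 -1.232 -0.408 -0.198 0 -1;0 0 -1.232 -0.408 -0.198 0 -1;0 0 -1.232 -0.408 -0.198 0 -1;0 0 -1.232 -0.408 -0.198 0 -1;0 0 -1.232 -0.408 -0.198 0 -1;0 0 -1.232 -0.408 -0.198 0 -1'
python3 - <<'E'
from h import *
s=tool()[0];print(s['wrist_force'],s['gripper_width'])
x,y=t2w(.0655,0)
go(x,y,.067,171.65); im=look('w15','green',500)
E
```

```text
time_s: 31.98
ee_pos: [0.5373, -0.2972, 0.2273]
eef_rot: [0.002, 0.072, 0.997, 0.002]
wrist_force: [0.0, -0.1, -2.2]
gripper_width: 0.154
[ 0.00642518 -0.09541525 -2.19973789] 0.15372312689918705
GO rot [0.0033 0.0042 0.0007] shift [ 0.0005 -0.0015  0.1603] | now phi 171.69 p [ 0.5373 -0.2972  0.2273] q6 -1.97 t 32.0
green px 386 273 centre [ 595.1 -240.5] side 50.0 @ -7.35  side 37.5 @ 82.65
   rib@z.087 centre [ 587.4 -242.8] 7.5 @ -64.5 26.5 @ 25.5
```

View pics/w15.png

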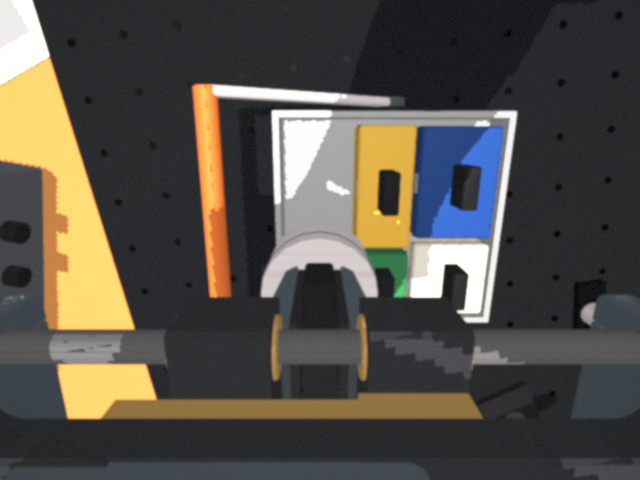

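The tin is held at (318,260), over the free strip. Lowering it.

```bash
python3 -m creep '0.003 0.004 0.001 0.0005 -0.0015 0.03 -1;0.003 0.004 0.001 0.0005 -0.0015 0.06 -1;0.003 0.004 0.001 0.0005 -0.0015 0.09 -1;0.003 0.004 0.001 0.0005 -0.0015 0.1 -1;0.003 0.004 0.001 0.0005 -0.0015 0.1 -1;0.003 0.004 0.001 0.0005 -0.0015 0.1 -1'
python3 - <<'E'
from h import *
s=tool()[0];print(s['wrist_force'],s['gripper_width'])
x,y=t2w(.0655,0)
go(x,y,.067,171.65);
E
```

```text
time_s: 32.53
ee_pos: [0.5378, -0.298, 0.1282]
eef_rot: [0.0, 0.072, 0.997, 0.0]
wrist_force: [0.1, 0.4, -1.4]
gripper_width: 0.152
[ 0.14856057  0.38405147 -1.42260926] 0.1522410383547523
GO rot [0.0002 0.0006 0.0007] shift [ 0.0004 -0.0003  0.0612] | now phi 171.69 p [ 0.5378 -0.298   0.1282] q6 -1.97 t 32.5
```

```bash
python3 -m creep '0 0 0 0.0004 -0.0003 0.02 -1;0 0 0 0.0004 -0.0003 0.035 -1;0 0 0 0.0004 -0.0003 0.045 -1;0 0 0 0.0004 -0.0003 0.052 -1;0 0 0 0.0004 -0.0003 0.057 -1;0 0 0 0.0004 -0.0003 0.059 -1;0 0 0 0.0004 -0.0003 0.0605 -1;0 0 0 0.0004 -0.0003 0.061 -1;0 0 0 0.0004 -0.0003 0.061 -1'
python3 - <<'E'
from h import *
s=tool()[0];print(s['wrist_force'],s['gripper_width'],s['ee_pos'])
E
```

```text
time_s: 33.28
ee_pos: [0.5376, -0.2984, 0.0677]
eef_rot: [0.001, 0.072, 0.997, -0.0]
wrist_force: [0.0, -0.9, -2.2]
gripper_width: 0.154
[ 0.0406347  -0.88801617 -2.16695341] 0.15422217110542993 [ 0.53764513 -0.29842817  0.06767483]
```

```bash
python3 -m creep '0 0 0 0 0 0.001 -1;0 0 0 0 0 0.001 -0.4;0 0 0 0 0 0.001 -0.4;0 0 0 0 0 0.001 -0.4;0 0 0 0 0 -0.02 -0.4;0 0 0 0 0 -0.06 -0.4;0 0 0 0 0 -0.1 -0.4;0 0 0 0 0 -0.14 -0.4;0 0 0 0 0 -0.18 -0.4;0 0 0 -0.04 0 -0.22 -0.4;0 0 0 -0.08 0 -0.26 -0.2;0 0 0 -0.12 0.02 -0.28 -0.2;0 0 0 -0.12 0.02 -0.28 -0.2;0 0 0 -0.12 0.02 -0.28 -0.2'
python3 - <<'E'
from h import *
s=tool()[0];print(s['wrist_force'],s['gripper_width'],s['ee_pos'])
im=look('w16','white',500,.062);look('w16b','orange',500,.099)
for c in ('blue','yellow','green'): look('w16c',c,800,.062)
E
```

```text
time_s: 34.45
ee_pos: [0.6639, -0.2956, 0.3523]
eef_rot: [0.004, 0.072, 0.997, -0.001]
wrist_force: [1.1, 0.5, 0.1]
gripper_width: 0.397
[1.12264281 0.5442673  0.07782849] 0.396814660199708 [ 0.66392622 -0.29561054  0.35229006]
white px 292 191 centre [ 646.2 -326.8] side 10.3 @ -3.53  side 148.3 @ 86.47
white px 360 94 centre [ 554.4 -235.5] side 202.8 @ -8.33  side 210.1 @ 81.67
   rib@z.087 centre [ 603.2 -247.6] 34.8 @ -7.08 14.5 @ 82.92
   rib@z.087 centre [ 608.  -184.5] 32.5 @ -8.69 16.3 @ 81.31
   rib@z.087 centre [ 514.2 -234.7] 36.5 @ -8.32 12.5 @ 81.68
   rib@z.087 centre [ 519.6 -171.4] 38.3 @ -8.48 18.1 @ 81.52
blue px 412 62 centre [ 519.4 -171.8] side 98.7 @ -8.34  side 71.9 @ 81.66
   rib@z.087 centre [ 519.6 -171.4] 37.3 @ -8.31 18.3 @ 81.69
yellow px 355 66 centre [ 513.7 -234.4] side 108.4 @ -8.43  side 48.9 @ 81.57
   rib@z.087 centre [ 514.3 -234.8] 36.7 @ -7.05 12.6 @ 82.95
yellow px 72 163 centre [ 591.7 -566.5] side 385.6 @ -8.39  side 172.0 @ 81.61
   rib@z.087 centre [ 746.6 -528.6] 40.7 @ -69.42 7.2 @ 20.58
   rib@z.087 centre [ 643.1 -622.7] 134.4 @ -18.9 37.1 @ 71.1
   rib@z.087 centre [ 547.7 -587.3] 26.7 @ -10.16 56.0 @ 79.84
   rib@z.087 centre [ 504.5 -576.2] 24.1 @ -16.78 60.5 @ 73.22
green px 353 152 centre [ 602.5 -247.8] side 55.0 @ -8.4  side 47.3 @ 81.6
   rib@z.087 centre [ 603.  -248.2] 33.9 @ -7.2 14.6 @ 82.8
```

View pics/w16.png

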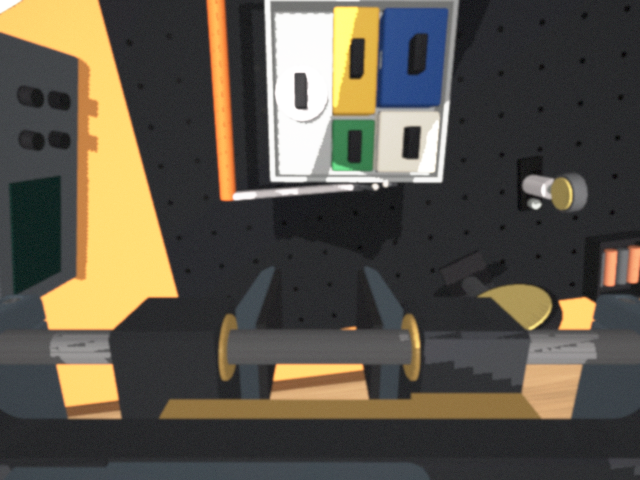

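All five pieces stand in the tote, with the tin at (302,95) and the ribs upright. Next I'll locate the bar.

Run:
```python
from h import *
for n in ('wrist','top'):
    C=cam(n); im=grab_frame(n); hsv=cv2.cvtColor(im,cv2.COLOR_RGB2HSV)
    m=cv2.inRange(hsv,(4,170,120),(12,255,255))
    for c in cnts(m,200):
        u=cv2.minAreaRect(c); 
        if n=='wrist' and (u[0][1]>280 or u[0][0]<190): continue
        if min(u[1])>20: continue
        w=ray(C,c.reshape(-1,2),.099); t=np.c_[(w-TC)@ex,(w-TC)@ey]*1000
        print(n,np.round(u[0]),np.round(u[1]),'tote x',np.round(np.percentile(t[:,0],[2,50,98])),'y',np.round(np.percentile(t[:,1],[0,100])))
for th in (0.35,0.45): print(th,.165*np.cos(th),.042+.165*np.sin(th))
```

```text
wrist [228. 100.] [201.   4.] tote x [140. 142. 144.] y [-89. 109.]
0.35 0.1549964976198175 0.09857813823014948
0.45 0.14857377188819168 0.113769313128353
```

Run:
```python
from h import *
C=cam('wrist'); im=cv2.imread('pics/w16.png')[:,:,::-1]; im=np.ascontiguousarray(im)
for v in (40,100,160):
    print(v,[tuple(int(a) for a in im[v,u]) for u in range(204,242,2)])
    for u in (209,217,219,227,231):
        w=ray(C,[(u,v)],.099)[0]; print(u,np.round([(w-TC)@ex*1000,(w-TC)@ey*1000]))
```

```text
40 [(38, 41, 43), (44, 44, 47), (97, 61, 45), (241, 130, 65), (255, 167, 80), (255, 183, 87), (255, 190, 92), (255, 187, 90), (255, 173, 84), (253, 156, 74), (242, 131, 63), (174, 90, 49), (64, 51, 45), (41, 42, 43), (42, 42, 45), (43, 43, 47), (44, 45, 46), (42, 43, 45), (34, 33, 40)]
209 [157. -54.]
217 [149. -54.]
219 [147. -54.]
227 [139. -54.]
231 [135. -54.]
100 [(45, 46, 46), (43, 45, 46), (44, 44, 46), (45, 47, 44), (86, 57, 47), (240, 129, 66), (255, 170, 81), (255, 190, 92), (255, 191, 91), (255, 186, 90), (255, 168, 81), (252, 150, 72), (232, 120, 55), (144, 78, 45), (52, 46, 45), (43, 42, 45), (47, 47, 50), (43, 45, 46), (45, 45, 46)]
209 [161.   3.]
217 [153.   3.]
219 [151.   3.]
227 [142.   3.]
231 [138.   3.]
160 [(41, 44, 44), (45, 45, 47), (44, 43, 46), (48, 48, 49), (43, 46, 47), (44, 44, 44), (85, 59, 49), (238, 125, 61), (255, 174, 82), (255, 188, 90), (255, 190, 92), (255, 181, 86), (254, 166, 79), (250, 143, 69), (216, 110, 53), (109, 64, 44), (48, 49, 48), (45, 46, 48), (49, 49, 48)]
209 [166.  64.]
217 [158.  64.]
219 [155.  64.]
227 [147.  64.]
231 [142.  64.]
```

Run:
```python
from h import *
im=grab_frame('side'); C=cam('side')
hsv=cv2.cvtColor(im,cv2.COLOR_RGB2HSV); m=cv2.inRange(hsv,(3,150,90),(16,255,255)); m[:140]=0; m[180:]=0; m[:,:260]=0;m[:,360:]=0
for c in cnts(m,30): print(cv2.minAreaRect(c),cv2.boundingRect(c))
cv2.imwrite('pics/s2.png',cv2.resize(im[130:250,220:380,::-1],None,fx=5,fy=5,interpolation=2))
for j in (0,.1,.2,.3):
    th=.35+j; P=[np.r_[t2w(.165*np.cos(th),y),.042+.165*np.sin(th)] for y in (-.111,0,.111)]
    print(j,np.round(proj(C,P),1).tolist(), np.round(proj(cam('wrist'),P),1).tolist())
```

```text
((307.5269775390625, 169.83782958984375), (70.03396606445312, 12.001126289367676), 9.462322235107422) (272, 159, 72, 14)
((311.8690185546875, 154.57241821289062), (76.23575592041016, 6.1453657150268555), 4.763641834259033) (274, 150, 77, 11)
0 [[350.7, 165.6], [312.5, 162.4], [275.6, 159.2]] [[206.3, -25.8], [215.0, 97.1], [222.5, 202.5]]
0.1 [[350.3, 161.4], [311.7, 158.2], [274.5, 155.1]] [[208.5, -32.8], [217.4, 95.4], [225.0, 204.8]]
0.2 [[349.8, 157.5], [310.7, 154.3], [273.2, 151.2]] [[212.8, -39.9], [221.7, 93.8], [229.2, 207.1]]
0.3 [[349.1, 153.9], [309.6, 150.8], [271.7, 147.8]] [[219.4, -47.3], [228.0, 92.1], [235.3, 209.5]]
```

View pics/s2.png

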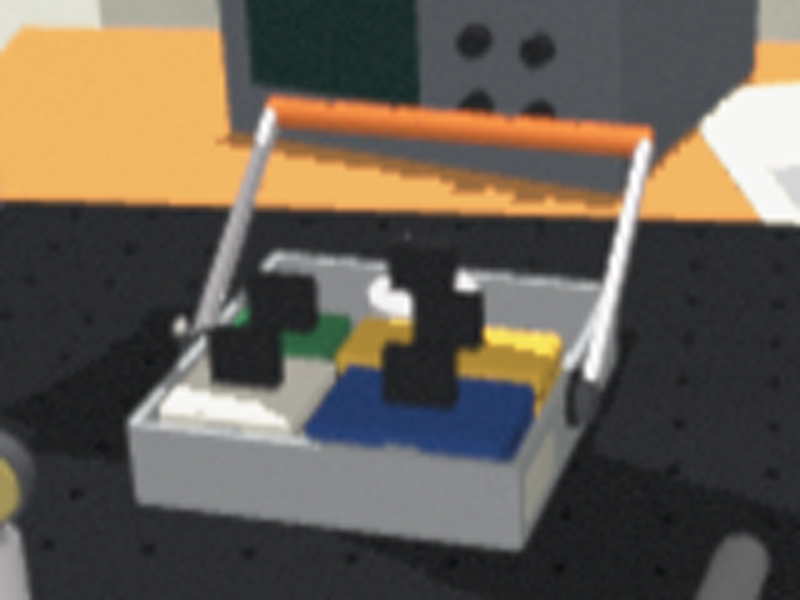

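Both views put the bar at joint ≈ 0.2. It reads (312,155) in the side view and column 222 in the wrist view. That places the bar at tote x ≈ 141 mm and z ≈ 128 mm. I'll straddle it.

Run:
```python
from h import *
x,y=t2w(.1407,0); go(x,y,.20,171.65)
```

```text
GO rot [0.0002 0.0002 0.0001] shift [ 0.1192 -0.0949  0.1472] | now phi 171.65 p [ 0.6581 -0.2961  0.3472] q6 -1.88 t 34.9
```

```bash
python3 -m creep '0 0 0 0.119 -0.095 0.05 -0.2;0 0 0 0.119 -0.095 0.05 -0.2;0 0 0 0.119 -0.095 0.05 -0.2;0 0 0 0.119 -0.095 0.05 -0.2;0 0 0 0.119 -0.095 0.1 -0.2;0 0 0 0.119 -0.095 0.14 -0.2;0 0 0 0.119 -0.095 0.147 -0.2;0 0 0 0.119 -0.095 0.147 -0.2;0 0 0 0.119 -0.095 0.147 -0.2'
python3 - <<'E'
from h import *
s=tool()[0];print(s['wrist_force'],s['gripper_width'])
x,y=t2w(.1407,0); go(x,y,.106,171.65); look('w17','orange',500,.128)
E
```

```text
time_s: 35.6
ee_pos: [0.5268, -0.3729, 0.2009]
eef_rot: [-0.0, 0.073, 0.997, 0.0]
wrist_force: [-0.8, -0.5, 0.7]
gripper_width: 0.399
[-0.75855498 -0.50689624  0.68086852] 0.3991816406508263
GO rot [ 0.0005 -0.0003  0.0002] shift [0.0004 0.0002 0.0949] | now phi 171.66 p [ 0.5268 -0.3729  0.2009] q6 -2.08 t 35.6
orange px 318 202 centre [ 497.6 -369.6] side 165.3 @ -8.67  side 15.0 @ 81.33
```

View pics/w17.png

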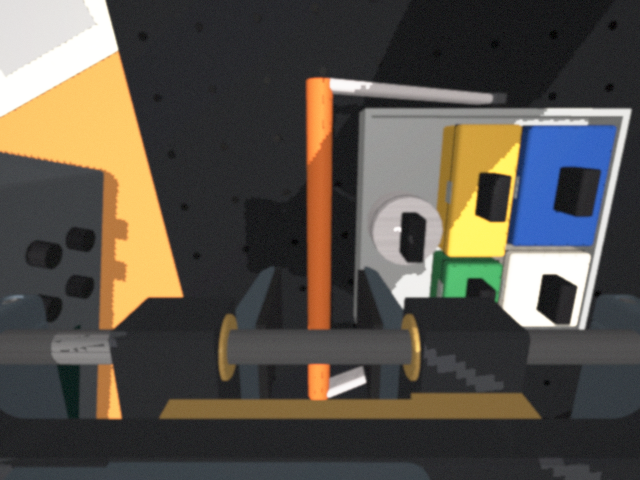

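The bar (318,240) lies midway between the fingers. I'll go down over it.

```bash
python3 -m creep '0 0 0 0 0 0.03 -0.2;0 0 0 0 0 0.06 -0.2;0 0 0 0 0 0.08 -0.2;0 0 0 0 0 0.09 -0.2;0 0 0 0 0 0.094 -0.2;0 0 0 0 0 0.094 -0.2'
python3 - <<'E'
from h import *
s,Rt,p=tool();print(s['wrist_force'],s['gripper_width'],p,(p[:2]-TC)@ex,(p[:2]-TC)@ey)
for tx,tz in ((.105,.138),(.079,.159),(.05,.174),(.026,.181),(.01,.184),(-.002,.185),(-.006,.185)):
    x,y=t2w(tx,0); print(np.round(Rt.T@(np.r_[x,y,tz]-p),4))
E
```

```text
time_s: 36.15
ee_pos: [0.5285, -0.3737, 0.1092]
eef_rot: [0.001, 0.072, 0.997, -0.001]
wrist_force: [-0.3, -0.4, -0.2]
gripper_width: 0.4
[-0.26413277 -0.44605975 -0.18344075] 0.4004136704213037 [ 0.52852231 -0.37373406  0.10920567] 0.14151524659460524 0.002196387265527535
[ 0.0021  0.0365 -0.0288]
[ 0.002   0.0625 -0.0499]
[ 0.0019  0.0914 -0.0649]
[ 0.0019  0.1154 -0.0719]
[ 0.0019  0.1314 -0.075 ]
[ 0.0019  0.1434 -0.076 ]
[ 0.0019  0.1474 -0.076 ]
```

```bash
python3 -m creep '0 0 0 0 0.012 -0.009 -0.2;0 0 0 0 0.024 -0.018 -0.2;0 0 0 0 0.036 -0.028 -0.2;0 0 0 0 0.049 -0.04 -0.2;0 0 0 0 0.062 -0.05 -0.2;0 0 0 0 0.062 -0.05 -0.2;0 0 0 0 0.062 -0.05 -0.2'
python3 - <<'E'
from h import *
s,Rt,p=tool();print(s['wrist_force'],s['gripper_width'],p,(p[:2]-TC)@ex,(p[:2]-TC)@ey)
im=grab_frame('side');cv2.imwrite('pics/s3.png',cv2.resize(im[100:250,200:400,::-1],None,fx=4,fy=4,interpolation=2))
for tx,tz in ((.05,.174),(.026,.181),(.01,.184),(-.002,.185),(-.006,.185)):
    x,y=t2w(tx,0); print(np.round(Rt.T@(np.r_[x,y,tz]-p),4))
E
```

```text
time_s: 36.73
ee_pos: [0.5382, -0.3118, 0.1612]
eef_rot: [0.003, 0.072, 0.997, -0.001]
wrist_force: [-0.5, 0.1, -0.4]
gripper_width: 0.4
[-0.45673382  0.06354054 -0.42697276] 0.40022693359244743 [ 0.53824384 -0.31177638  0.16117111] 0.07880258975292824 0.002817396327176808
[ 0.0027  0.0288 -0.0129]
[ 0.0026  0.0528 -0.02  ]
[ 0.0026  0.0688 -0.023 ]
[ 0.0025  0.0808 -0.024 ]
[ 0.0025  0.0848 -0.024 ]
```

View pics/s3.png

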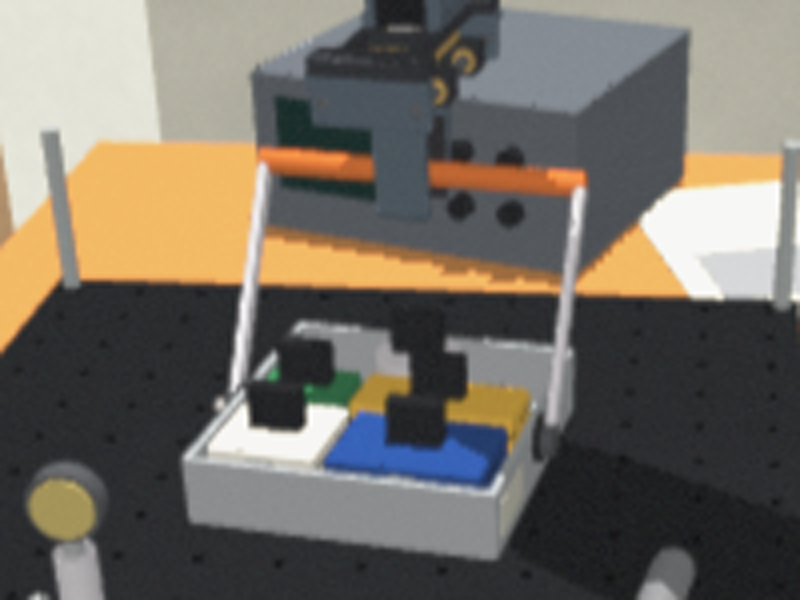

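The handle is rising, and the bar at (420,172) in the crop is still caged by the fingers. I'll continue through the detent.

```bash
python3 -m creep '0 0 0 0 0.015 -0.008 -0.2;0 0 0 0 0.029 -0.013 -0.2;0 0 0 0 0.041 -0.017 -0.2;0 0 0 0 0.053 -0.02 -0.2;0 0 0 0 0.061 -0.022 -0.2;0 0 0 0 0.069 -0.023 -0.2;0 0 0 0 0.076 -0.024 -0.2;0 0 0 0 0.081 -0.024 -0.2;0 0 0 0 0.084 -0.024 -0.2;0 0 0 0 0.084 -0.024 -0.2;0 0 0 0 0.084 -0.024 -0.2;0 0 0 0 0.084 -0.024 -0.2'
python3 - <<'E'
from h import *
s,Rt,p=tool();print(s['wrist_force'],s['gripper_width'],p,(p[:2]-TC)@ex,(p[:2]-TC)@ey)
im=grab_frame('side');C=cam('side');cv2.imwrite('pics/s4.png',cv2.resize(im[80:250,200:400,::-1],None,fx=3.5,fy=3.5,interpolation=2))
for j in (.9,1.0,1.1,1.16,1.22):
    th=.35+j; P=[np.r_[t2w(.165*np.cos(th),y),.042+.165*np.sin(th)] for y in (-.111,0,.111)]
    print(j,np.round(proj(C,P),1).tolist())
E
```

```text
time_s: 37.78
ee_pos: [0.5496, -0.229, 0.1838]
eef_rot: [0.002, 0.072, 0.997, -0.001]
wrist_force: [0.4, -1.3, 0.2]
gripper_width: 0.397
[ 0.41152172 -1.28884272  0.20157275] 0.39707299454157335 [ 0.54963999 -0.22896673  0.18381717] -0.004784173237395908 0.0020671454532785343
0.9 [[342.8, 143.7], [300.2, 140.5], [259.4, 137.4]]
1.0 [[341.4, 144.1], [298.2, 140.9], [256.9, 137.8]]
1.1 [[339.9, 145.3], [296.2, 142.0], [254.4, 138.8]]
1.16 [[339.0, 146.3], [295.0, 143.0], [252.9, 139.8]]
1.22 [[338.0, 147.6], [293.7, 144.2], [251.4, 141.0]]
```

View pics/s4.png

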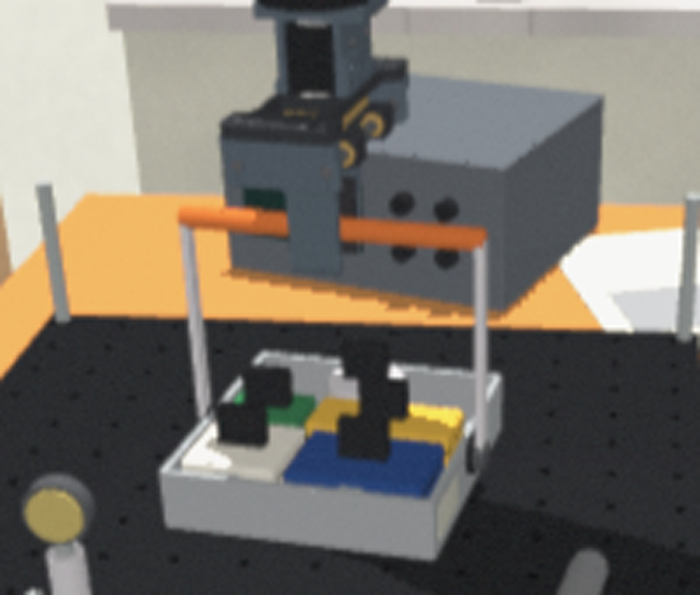

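The bar ends at (251,141) and (339,148) match joint 1.22, so it has clicked home. I'll lift straight off.

```bash
python3 -m creep '0 0 0 0 -0.003 0 -0.1;0 0 0 0 -0.003 -0.02 -0.1;0 0 0 0 -0.003 -0.05 -0.1;0 0 0 0 -0.003 -0.09 -0.1;0 0 0 0 -0.003 -0.13 -0.1;0 0 0 0 -0.003 -0.16 -0.1;0 0 0 -0.04 -0.003 -0.16 -0.1;0 0 0 -0.08 -0.003 -0.16 -0.1;0 0 0 -0.12 -0.003 -0.16 -0.1;0 0 0 -0.12 -0.003 -0.16 -0.1;0 0 0 -0.12 -0.003 -0.16 -0.1;0 0 0 -0.12 -0.003 -0.16 -0.1'
python3 - <<'E'
from h import *
s,Rt,p=tool();print(s['wrist_force'],p)
look('w18','yellow',800,.062)
im=grab_frame('side');cv2.imwrite('pics/s5.png',im[:,:,::-1])
E
```

```text
time_s: 38.83
ee_pos: [0.6668, -0.2491, 0.3437]
eef_rot: [0.001, 0.072, 0.997, -0.001]
wrist_force: [0.6, -1.1, -0.4]
gripper_width: 0.451
[ 0.59314623 -1.14365596 -0.35862829] [ 0.66679966 -0.24913693  0.34367698]
yellow px 45 165 centre [ 595.1 -570.3] side 386.0 @ -0.07  side 146.1 @ 89.93
   rib@z.087 centre [ 613.7 -588.9] 57.5 @ -14.85 5.2 @ 75.15
   rib@z.087 centre [ 550.1 -565.1] 22.4 @ -15.16 18.8 @ 74.84
   rib@z.087 centre [ 510.7 -553.1] 22.5 @ -19.39 22.9 @ 70.61
```

View pics/w18.png

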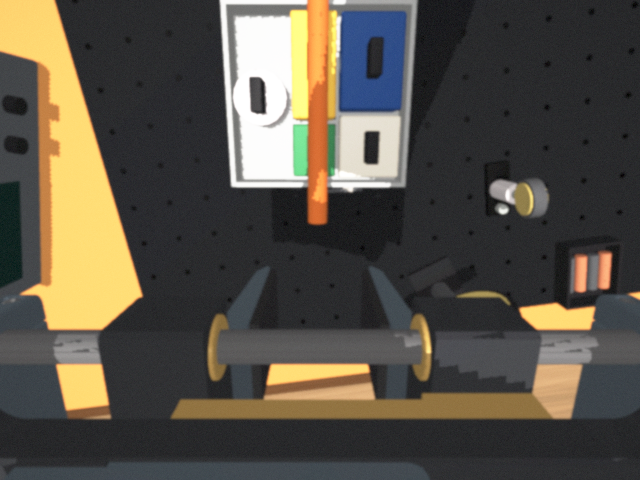

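View pics/s5.png

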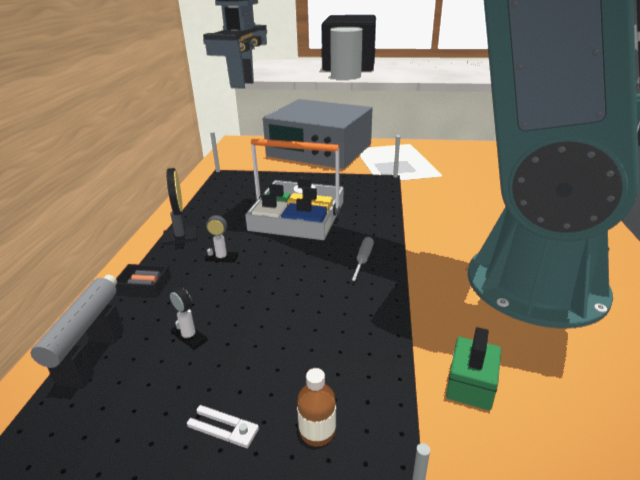

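The handle is upright (bar at (295,144) in the side view), and all five pieces are in a flat single layer. The bystanders stand where they were at the start and the gripper is clear, so I'm handing in the job.

```bash
python3 -c "
from bench import workorder; print(workorder.finish_job())"
```

```text
the job is handed in; nothing more can be done
None
```

The optics kit is put away and the job is handed in, at about 39 s of the 210 s allowed; the hand-in gives no verdict.

**Pieces:** Blue, white, yellow, the smaller green case and the tin all stand flat in one layer in the tote. I saw no red or purple case in any view. I left the larger green case off the board where it was. The tin had been knocked about 3 cm partway through, so I measured it again before picking it.

**Handle:** I swung it up until it clicked, and the side view matches the end stop (1.22 rad). It actually started at about 0.2 rad rather than folded at 0, so I placed the gripper from that measured position.

**Last checks:** The case positions fitted the plan to within about 3 mm. The gripper was well clear of everything, and the mounts, bottle and clamp fork looked unmoved in the side view.

**Not fully checked:** White and green met the floor with about 18 N, including a sideways push of about 11 N, but later pictures show both flat. I judged the tin's flatness by eye, because it is white on the white floor.

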